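Pull-test and pass a batch of turned pendants

ROBOT

A 6-joint arm with a two-finger parallel gripper is mounted at the origin on the work surface. World frame = base frame: x ahead of the robot, y to its left, z up, the work surface at z = 0. Lengths are in m, angles in degrees, forces in N, time in s.
With the tool pointing down it reaches from about 0.325 to 0.775 m from the base axis. Payload 5.5 kg.
Tool frame: the origin (TCP) lies at the centre of the arm's flange, where the gripper is bolted on; the fingertips stand 182 mm ahead of it and the grasp point (between the pads) lies 163 mm ahead of it; z points along the fingers, y is the direction in which the jaws open and shut (so a half turn about z gives the same grasp; the last joint's range is limited). The gripper opens to 88 mm and grips with 3 to 60 N. Pads are 20 mm wide; open, the fingers measure 115 mm over their backs; the gripper's body (75 mm by 178 mm) begins 61 mm behind the grasp point.
Start: joints at [-74.41, 5.22, 70.514, -0, 104.267, -3.249], TCP at [0.194, -0.568, 0.405] pointing down, gripper open.
Joint ranges: [-164.24, 164.24], [-49.07, 125.15], [9.68, 141.18], [-86.29, 266.29], [3.28, 154.24], [-151.56, 151.56]. Speed limits (degrees/s): [147.25, 147.25, 172.46, 180, 180, 180].

INTERFACE

Orientations are given as [roll, pitch, yaw] about the fixed x, y, z axes, in that order (R = Rz(yaw) Ry(pitch) Rx(roll)).
In Python, from station import r gives the robot as it stands. The module is installed in compiled form; this text tells all that it offers. Calls block until the motion is done:
- r.reach(position, orientation): joint-space move of the TCP to a pose.
- r.servo_line(position, rotation=None, speed=0.15): straight line of the TCP; rotation=None keeps the orientation; speed is the mean speed in m/s.
- r.move_joints(angles): joint-space move.
- r.let_go() and r.grab(squeeze=None): open the fingers fully, or close them until they stop; squeeze is the grip in N (None keeps the last).
- r.wait(seconds).
- r.inverse_kinematics(position, orientation): joint angles nearest the present ones, or None.
- r.sense(): the state.
- r.snapshot(name): name is "side" or "top" or "wrist"; returns a dict with "frame" (384x512x3 uint8, red, green, blue), "fx", "fy", "cx", "cy" (pixels), "R" (3x3) and "t" (3): a world point X has camera coordinates R X + t. Camera axes: x right, y down, z forward; pixel columns grow to the right and rows downward; lengths in m; the calibration is good to about 2 mm. The wrist camera is an equidistant fisheye: a pixel r from the principal point sees the ray r / f radians off the axis. A picture is of the moment at which its call begins. There is no depth.
A pose or a line that the arm cannot do raises r.IKError and nothing moves.
- r.hand_in(): hands the job in, once; it reports no verdict.
The state is a dict: "clock": time; "joints": joint angles; "joint_vel": joint speeds; "joint_torque": joint torques, N m; "tcp_pos": TCP position; "orientation": TCP orientation; "contact_force": force on the tool from outside, world axes, zero at the start; "torque": the same for the moment, N m; "opening": finger opening in m.
Only numpy, scipy, OpenCV 4.12 (cv2) and the standard library are available. Lean on these libraries where they do the work, as an engineer would, in place of code of your own. Each camera call takes 0.05 s, during which the arm holds its last target.

TASK

Hook every turned pendant standing on the bench onto the rail, to the right of the black band (the waiting side, right as the robot sees it). Then do the batch's pull test: draw the spring gauge's handle out until its pointer is level with the brass index, no farther, hold it there for about two seconds and let it go back home, leaving the index as it is set. When that is done, slide all the pendants along the rail to the left of the band (the passed side), then push the tally counter's plunger all the way down and let it come up; leave the glue, wax tin and offcut alone.

Things in the scene. Friction and masses are not known exactly. Their poses are not given: they have to be found in the camera images.
- pend1: turned wooden pendant on a flat steel hook, 0.3 kg, standing (absent ones give None; 2 or 3 are there). Origin: centre of its underside, z up. Wooden bell 60 mm across at the foot, 60 mm high. On top of the hook a grip tab 12 mm thick (x), 18 mm wide (y), z 160 to 204 mm, on the axis: pinch it across x. The 16 mm wide strap jogs from the bell's top to -x and rises to the hook
- pend2: turned wooden pendant on a flat steel hook, 0.3 kg, standing (absent ones give None; 2 or 3 are there). Origin: centre of its underside, z up. Wooden bell 60 mm across at the foot, 60 mm high. On top of the hook a grip tab 12 mm thick (x), 18 mm wide (y), z 160 to 204 mm, on the axis: pinch it across x. The 16 mm wide strap jogs from the bell's top to -x and rises to the hook
- pend3: turned wooden pendant on a flat steel hook, 0.3 kg, standing (absent ones give None; 2 or 3 are there). Origin: centre of its underside, z up. Wooden bell 60 mm across at the foot, 60 mm high. On top of the hook a grip tab 12 mm thick (x), 18 mm wide (y), z 160 to 204 mm, on the axis: pinch it across x. The 16 mm wide strap jogs from the bell's top to -x and rises to the hook
- pend4: turned wooden pendant on a flat steel hook, 0.3 kg, standing (absent ones give None; 2 or 3 are there). Origin: centre of its underside, z up. Wooden bell 60 mm across at the foot, 60 mm high. On top of the hook a grip tab 12 mm thick (x), 18 mm wide (y), z 160 to 204 mm, on the axis: pinch it across x. The 16 mm wide strap jogs from the bell's top to -x and rises to the hook
- pend1_eye (a point): point in pend1's hook, on its axis at z 144 mm: lies on the rail's axis when hung; axes as the body's. The hook is an inverted U with a V-shaped roof that sits on the rail: leg at x -18 to -12 mm (z 75 to 160), lip at x +12 to +18 ending at z 122: 24 mm clear inside, open below; under the lip the 16 mm rail can enter from +x between z 82 and 122 mm
- pend2_eye (a point): point in pend2's hook, on its axis at z 144 mm: lies on the rail's axis when hung; axes as the body's. The hook is an inverted U with a V-shaped roof that sits on the rail: leg at x -18 to -12 mm (z 75 to 160), lip at x +12 to +18 ending at z 122: 24 mm clear inside, open below; under the lip the 16 mm rail can enter from +x between z 82 and 122 mm
- pend3_eye (a point): point in pend3's hook, on its axis at z 144 mm: lies on the rail's axis when hung; axes as the body's. The hook is an inverted U with a V-shaped roof that sits on the rail: leg at x -18 to -12 mm (z 75 to 160), lip at x +12 to +18 ending at z 122: 24 mm clear inside, open below; under the lip the 16 mm rail can enter from +x between z 82 and 122 mm
- pend4_eye (a point): point in pend4's hook, on its axis at z 144 mm: lies on the rail's axis when hung; axes as the body's. The hook is an inverted U with a V-shaped roof that sits on the rail: leg at x -18 to -12 mm (z 75 to 160), lip at x +12 to +18 ending at z 122: 24 mm clear inside, open below; under the lip the 16 mm rail can enter from +x between z 82 and 122 mm
- rail: horizontal round steel rail, 16 mm in diameter, 470 mm long, its axis 175 mm above the bench, on two grey posts at its ends (22 x 16 mm, up to 183 mm, feet 110 x 50 x 10 mm). Origin on the bench under the rail's middle; y runs along the rail (to the robot's left), x away from the robot
- rail_mark (a point): centre of the black band on the rail (10 mm wide, does not stop hooks), on the rail's axis; axes as the rail's. Hooks with eye y < 0 in this frame are on the waiting side, y > 0 on the passed side
- gauge: fixed spring pull gauge on a green base plate (360 x 85 mm). Origin on the bench under the handle's rest position; the handle is pulled along the body's -x. The housing (46 mm wide, 76 mm high) is at x +35 to +145 mm; a graduated bar at y +36 mm, 48 mm high, lies beside the slide
- gauge_slide (a joint): how far the handle is drawn out, m: 0 home, at most 0.11; spring-loaded home, 2 N at 0 and about 10 N at 0.09
- gauge_grip (a point): grip point of the black upright handle, 112 mm above the bench; the handle is 12 mm thick (x), 30 mm wide (y) and ends 130 mm above the bench, 54 mm higher than the housing: pinch it across x from above. Axes as the gauge's
- gauge_pointer (a point): tip of the handle's pointer over the graduated bar, moves with the handle; 36 mm to +y of and 59 mm below the grip point, axes as the gauge's
- index_mark (a point): brass index clip on the graduated bar, axes as the gauge's; the test pull is reached when the pointer has the same x as this point
- counter: fixed tally counter, grey housing 100 x 90 x 65 mm high on the bench, black palm plunger on top. Origin on the bench under the plunger
- plunger (a joint): how far the plunger is pressed, m: 0 up, 0.022 fully down; spring-loaded up, 4 N at 0 and 12 N fully down
- plunger_top (a point): centre of the plunger's round top face (44 mm across), 117 mm above the bench when up; moves with it
- glue: bystander: small glue bottle 48 mm across, 120 mm high, origin at its underside
- wax: bystander: low wax tin 80 mm across, 35 mm high, origin at its underside
- offcut: bystander: wood offcut 60 x 100 x 30 mm, origin at its underside
Not all that is in view belongs to the job. What is shaped like the pend3 but blue, green or red is not meant.

How it is judged (in metres and radians):
On the way, in this order (a step that is already met when the one before it is completed fails the run):
1. every pendant hangs free on the rail on the waiting side (right of the band) (x of pend1_eye in the frame of rail_mark between -0.012 and 0.012 m and z of pend1_eye in the frame of rail_mark between -0.01 and 0.01 m and y of each of pend1_eye, pend2_eye, pend3_eye, pend4_eye in the frame of rail_mark below 0 m and angle between each of pend1, pend2, pend3, pend4's own z axis and vertical below 0.3 rad and contact force between the fingers and pend1 below 0.3 N and linear speed of each of pend1, pend2, pend3, pend4 below 0.1 m/s and x of pend2_eye in the frame of rail_mark between -0.012 and 0.012 m and z of pend2_eye in the frame of rail_mark between -0.01 and 0.01 m and contact force between the fingers and pend2 below 0.3 N and x of pend3_eye in the frame of rail_mark between -0.012 and 0.012 m and z of pend3_eye in the frame of rail_mark between -0.01 and 0.01 m and contact force between the fingers and pend3 below 0.3 N and x of pend4_eye in the frame of rail_mark between -0.012 and 0.012 m and z of pend4_eye in the frame of rail_mark between -0.01 and 0.01 m and contact force between the fingers and pend4 below 0.3 N), for 0.2 s.
2. the gauge's pointer is held level with the index (within 5 mm) for 1.2 s (x of gauge_pointer in the frame of index_mark between -0.005 and 0.005 m), for 1.2 s.
3. the gauge is back home (value of joint gauge_slide below 0.005 m), for 0.1 s.
4. every pendant hangs free on the rail on the passed side (left of the band) (x of pend1_eye in the frame of rail_mark between -0.012 and 0.012 m and z of pend1_eye in the frame of rail_mark between -0.01 and 0.01 m and y of each of pend1_eye, pend2_eye, pend3_eye, pend4_eye in the frame of rail_mark above 0 m and angle between each of pend1, pend2, pend3, pend4's own z axis and vertical below 0.3 rad and contact force between the fingers and pend1 below 0.3 N and linear speed of each of pend1, pend2, pend3, pend4 below 0.1 m/s and x of pend2_eye in the frame of rail_mark between -0.012 and 0.012 m and z of pend2_eye in the frame of rail_mark between -0.01 and 0.01 m and contact force between the fingers and pend2 below 0.3 N and x of pend3_eye in the frame of rail_mark between -0.012 and 0.012 m and z of pend3_eye in the frame of rail_mark between -0.01 and 0.01 m and contact force between the fingers and pend3 below 0.3 N and x of pend4_eye in the frame of rail_mark between -0.012 and 0.012 m and z of pend4_eye in the frame of rail_mark between -0.01 and 0.01 m and contact force between the fingers and pend4 below 0.3 N), for 0.2 s.
5. the counter's plunger is pushed fully down (value of joint plunger above 0.0195 m), for 0.05 s.
At the end, for the whole second after the job is handed in: every pendant hangs at rest by its hook on the rail left of the band (eye within 12 mm of the rail's axis across it and 10 mm in height, tilt under 0.3 rad, nobody touching it), the gauge is home within 5 mm and the plunger is up within 3 mm (all of step 4 and value of joint gauge_slide below 0.005 m and value of joint plunger below 0.003 m).
It fails at once if the gauge is overdrawn: pointer more than 12 mm past the index (x of gauge_pointer in the frame of index_mark below -0.012 m).
It fails at once if the index is shifted (distance of index_mark from where it was at the start of the episode above 0.004 m).
It fails at once if the glue is disturbed (moved over 30 mm) (distance of glue from where it was at the start of the episode above 0.03 m).
It fails at once if the wax is disturbed (moved over 30 mm) (distance of wax from where it was at the start of the episode above 0.03 m).
It fails at once if the offcut is disturbed (moved over 30 mm) (distance of offcut from where it was at the start of the episode above 0.03 m).
Of pend1, pend2, pend3, pend4 only 2 to 3 are there at a start; the rules pass over those that are not, and their reading is None.
At some moment in a run one of pend1, pend2, pend3, pend4 may be knocked a few centimetres aside while the robot is not near it.
Once in a run the grip may slacken for a moment while it holds something.
It also fails if it takes over 210 s, if anything falls off the work surface, if the arm or the gripper's body presses on something with over 40 N, if the wrist force passes 120 N, or if a joint passes its speed limit or range.

## Working session

There is one attempt and no reset: what is moved stays moved. The work goes in short steps, each a Python script; the robot and the scene stay as the last script left them, time stands still between calls to the robot, and variables do not carry over. Pictures are saved under pics/ and viewed, and the job is handed in when it is done.

```bash
mkdir -p pics; ls
python3 - <<'E'
from station import r
import cv2
print(r.sense())
for n in ("side","top","wrist"):
    s=r.snapshot(n); cv2.imwrite(f"pics/{n}0.png",cv2.resize(s["frame"][:,:,::-1],(768,576),interpolation=cv2.INTER_CUBIC))
    print(n,s["fx"],s["fy"],s["cx"],s["cy"],s["R"],s["t"])
E
```

```text
pics
{'clock': 0.0, 'joints': array([-7.44097472e+01,  5.26312559e+00,  7.05817084e+01,  1.47652281e-03,
        1.04267142e+02, -3.24855769e+00]), 'joint_vel': array([ 0.04070491,  0.01955115, -0.05391061, -0.00821818,  0.03766489,
       -0.0568223 ]), 'joint_torque': array([ 7.43804480e-05, -4.46458447e+01, -4.06440032e+01,  6.97732461e-02,
        2.96293467e-02, -1.64545149e-04]), 'tcp_pos': array([ 0.19376225, -0.56791011,  0.40350805]), 'orientation': array([-1.79888285e+02, -7.77481791e-03,  1.88391654e+01]), 'contact_force': array([0.17894662, 0.0577532 , 1.03890731]), 'torque': array([-0.02544945,  0.00493006,  0.02126294]), 'opening': 0.08757604575075088}
side 353.6585730421151 353.6585730421151 254.82715602380307 190.32372704910057 [[-9.96097875e-01 -8.82554137e-02  7.72063350e-05]
 [-6.02348082e-02  6.79202413e-01 -7.31475120e-01]
 [ 6.45042006e-02 -7.28625462e-01 -6.81868128e-01]] [0.57342763 0.09047124 0.93976836]
top 383.557099792144 383.557099792144 251.7666239890334 195.01730812552805 [[-0.02089379 -0.99978093  0.00124412]
 [-0.97849068  0.02019338 -0.20530033]
 [ 0.20523023 -0.00550686 -0.97869823]] [0.02275356 0.59370152 1.22681719]
wrist 297.3186396354542 297.3186396354542 260.0310095094707 187.46054195148955 [[ 0.32241192 -0.94659861 -0.00127347]
 [-0.90642576 -0.30911624  0.28781852]
 [-0.27284226 -0.09164182 -0.95768412]] [-0.59904608 -0.03428837  0.39195834]
```

View pics/top0.png

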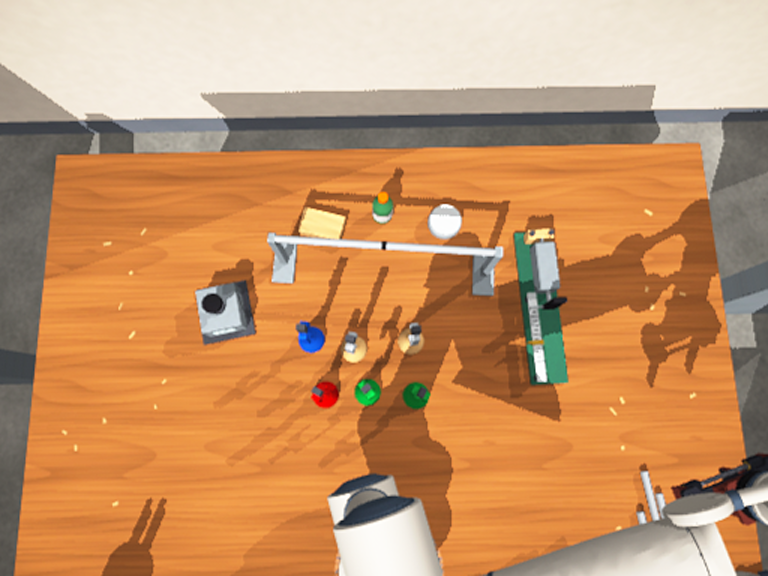

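View pics/side0.png

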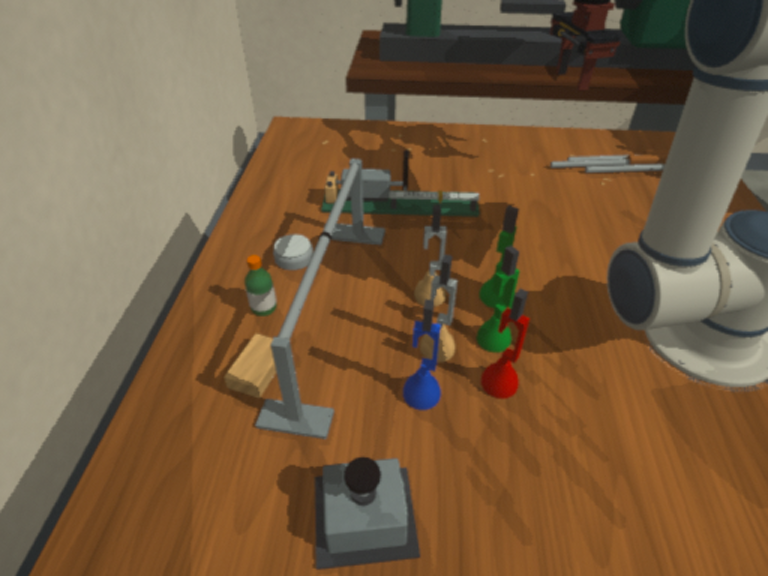

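View pics/wrist0.png

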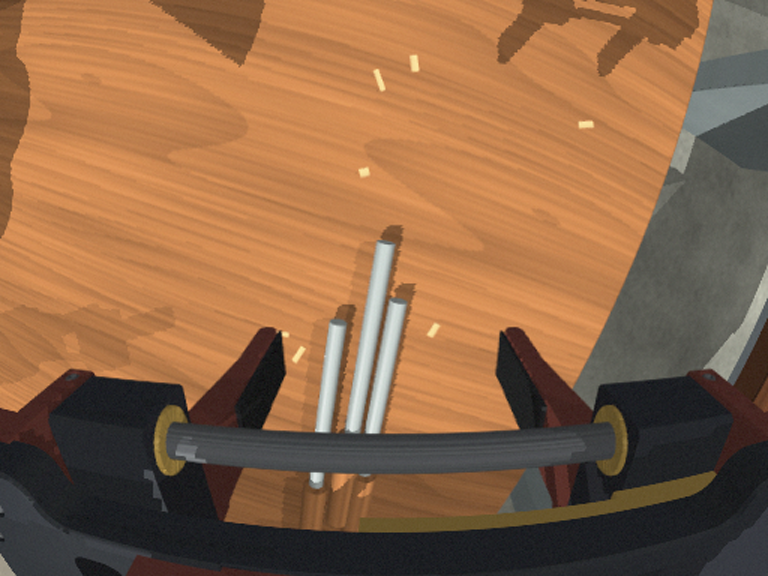

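The top view shows tan pendants at about (355,348) and (411,340), plus blue, red and two green decoys; the rail's band is at (384,245), the gauge on the right and the counter on the left. The two tan ones match the wooden pendant. I'll enlarge that area to confirm, and take a wrist view from above.

```bash
cat > h.py <<'E'
import numpy as np, cv2
from station import r
def cen(s): return -s["R"].T@s["t"]
def ray(s,u,v,fish=False):
    x=(u-s["cx"])/s["fx"]; y=(v-s["cy"])/s["fy"]
    if fish:
        th=np.hypot(x,y); k=np.sin(th)/th if th>1e-9 else 1; d=np.array([x*k,y*k,np.cos(th)])
    else: d=np.array([x,y,1.])
    d=s["R"].T@d; return cen(s),d/np.linalg.norm(d)
def plane(s,u,v,z,fish=False):
    c,d=ray(s,u,v,fish); return c+d*(z-c[2])/d[2]
def tri(rays):
    A=np.zeros((3,3));b=np.zeros(3)
    for c,d in rays:
        P=np.eye(3)-np.outer(d,d);A+=P;b+=P@c
    p=np.linalg.solve(A,b); return p,[np.linalg.norm((np.eye(3)-np.outer(d,d))@(p-c)) for c,d in rays]
def proj(s,X,fish=False):
    p=s["R"]@np.asarray(X,float)+s["t"]
    if fish:
        rr=np.hypot(p[0],p[1]); th=np.arctan2(rr,p[2]); q=p[:2]/rr*th
    else: q=p[:2]/p[2]
    return np.array([s["cx"]+s["fx"]*q[0],s["cy"]+s["fy"]*q[1]])
def crop(s,name,x0,y0,w,h,k):
    im=cv2.resize(s["frame"][y0:y0+h,x0:x0+w,::-1],None,fx=k,fy=k,interpolation=cv2.INTER_CUBIC)
    cv2.imwrite(f"pics/{name}.png",im)
E
python3 - <<'E'
from h import *
s=r.snapshot("wrist"); print("wristcam",cen(s), r.sense()["tcp_pos"])
r.move_joints([-30,5.2,70.5,0,104.27,-3]) 
print(r.sense()["tcp_pos"],r.sense()["orientation"])
s=r.snapshot("top"); crop(s,"topc",170,120,160,120,5); np.save("pics/s1.npy",s,allow_pickle=True)
s=r.snapshot("side"); crop(s,"sidec",200,80,200,150,4)
s=r.snapshot("wrist"); crop(s,"w1",0,0,512,384,1.5)
E
```

```text
wristcam [ 0.26900331 -0.54173753  0.38461702] [ 0.19377309 -0.56789873  0.40392792]
[ 0.53528729 -0.2709499   0.40496236] [1.79972343e+02 2.48327141e-02 6.29043865e+01]
```

View pics/topc.png

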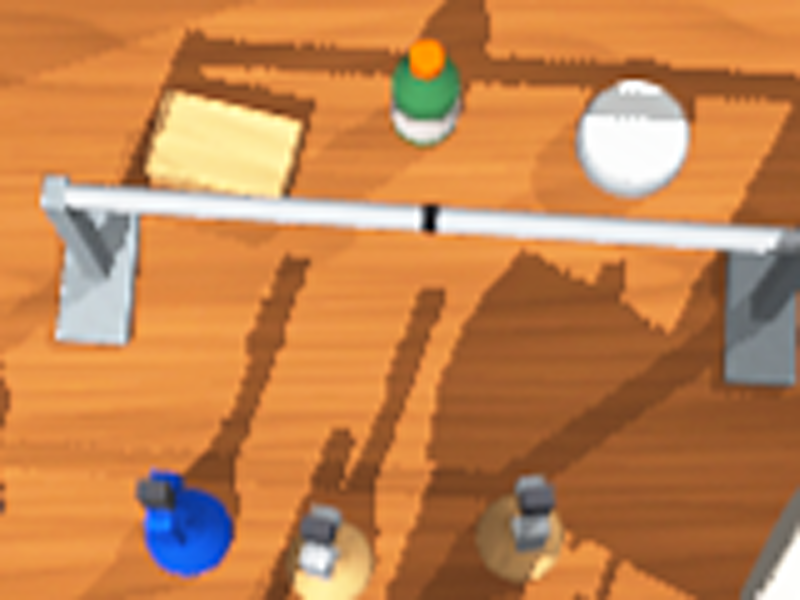

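View pics/sidec.png

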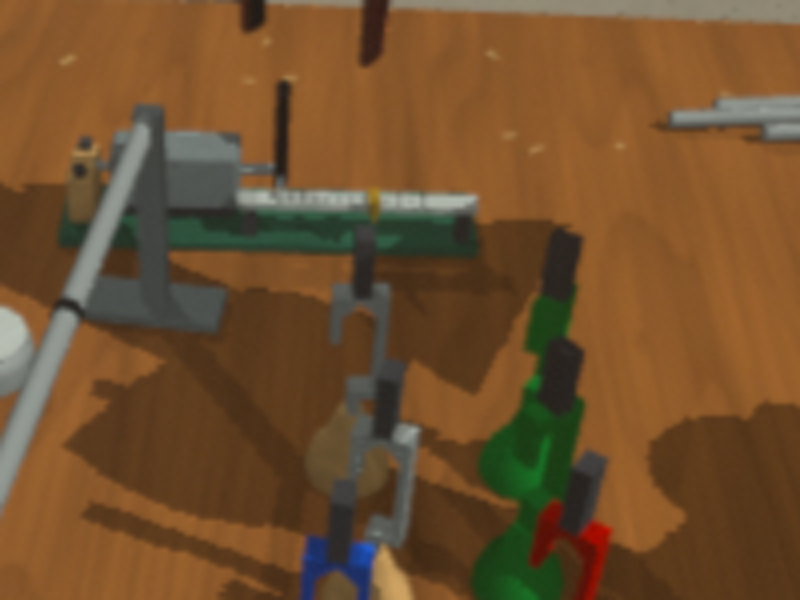

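View pics/w1.png

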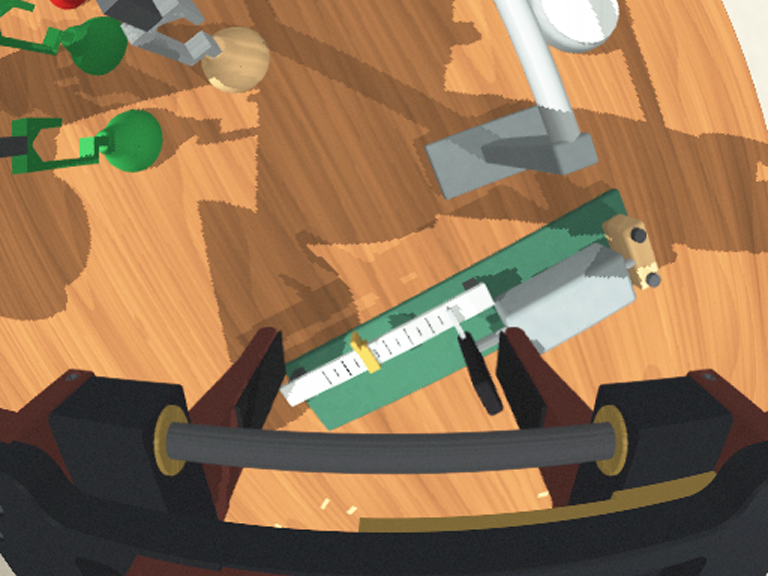

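The crops confirm two tan wooden pendants with grey steel hooks, at top-image pixels (236,232) and (274,226). The same shapes in blue, red and green are decoys. I'll cast rays for rough positions and take a wrist view from overhead, which will also show whether a third wooden one is hidden.

Run:
```python
from h import *
s=r.snapshot("top")
for n,u,v,z in [("Btab",234.2,224,.204),("Atab",277.2,219,.204),("band",256,163.6,.175),("railL",181,158.5,.183),("railR",331,167,.175),("blue",206,226,.03),("red",216.5,263,.03),("g1",245,261,.03),("g2",277,264,.03),("plunger",142,202,.117)]:
    print(n,plane(s,u,v,z).round(3))
q=r.inverse_kinematics([0.38,0.0,0.52],[180,0,0]); print(q)
r.reach([0.38,0.0,0.52],[180,0,0])
s=r.snapshot("wrist"); crop(s,"w2",0,0,512,384,1.5)
s=r.snapshot("side"); crop(s,"side2",0,0,512,384,1.5)
s=r.snapshot("top"); crop(s,"top2",0,0,512,384,1.5)
```

```text
Btab [0.478 0.065 0.204]
Atab [ 0.491 -0.062  0.204]
band [ 0.67  -0.004  0.175]
railL [0.689 0.228 0.183]
railR [ 0.654 -0.237  0.175]
blue [0.497 0.167 0.03 ]
red [0.373 0.132 0.03 ]
g1 [0.377 0.037 0.03 ]
g2 [ 0.365 -0.069  0.03 ]
plunger [0.567 0.362 0.117]
[-5.13332926e+00 -2.45975950e+01  8.50251257e+01 -2.54444375e-14
  1.19572469e+02  8.48666707e+01]
```

View pics/w2.png

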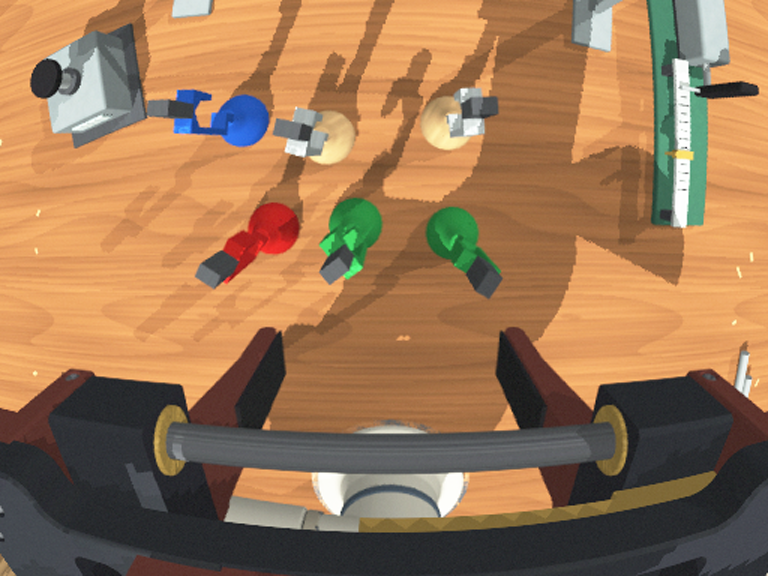

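View pics/side2.png

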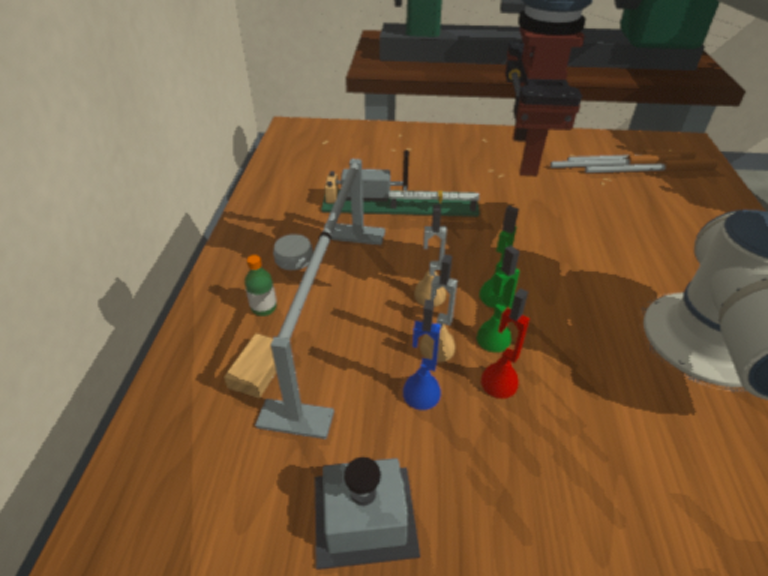

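View pics/top2.png

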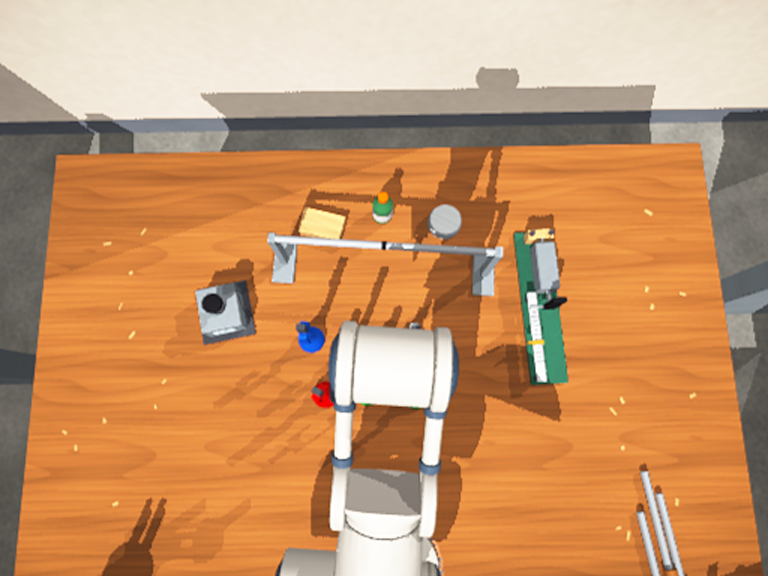

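There are exactly two wooden pendants: wrist pixels (333,137) and (448,122) in the 768-wide picture, at about (0.478,0.065) and (0.491,-0.062). No third is hidden. Next I need their yaw, so I'll enlarge the wrist view.

Run:
```python
from h import *
r.reach([0.40,0.0,0.46],[180,0,0])
s=r.snapshot("wrist"); np.save("pics/w3.npy",s,allow_pickle=True)
crop(s,"w3",150,0,200,130,4)
print(cen(s))
```

```text
[4.79519754e-01 3.16213249e-04 4.39591806e-01]
```

View pics/w3.png

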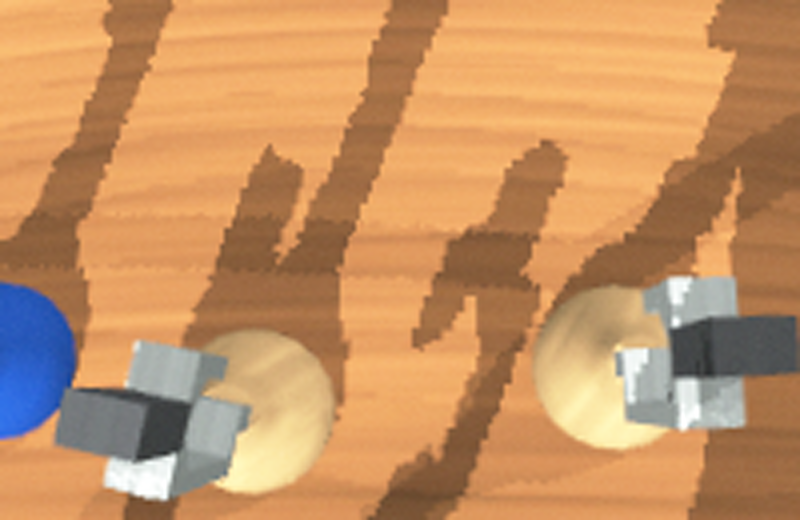

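Run:
```python
from h import *
s=np.load("pics/w3.npy",allow_pickle=True).item()
f=s["frame"]
for n,c0 in (("B",(150+105/4,423/4)),("A",(150+755/4,345/4))):
    x,y=int(c0[0]),int(c0[1]); print(n,f[y-1:y+2,x-1:x+2].mean((0,1)))
B=[(72,388),(157,402),(135,457),(57,443)]; A=[(712,318),(795,316),(798,372),(712,375)]
for n,Q in (("B",B),("A",A)):
    P=np.array([plane(s,150+u/4,v/4,.204,True)[:2] for u,v in Q])
    e1=P[0]-P[1]; e2=P[3]-P[2]; print(n,P.mean(0).round(4),"len",np.linalg.norm(e1),np.linalg.norm(e2),np.linalg.norm(P[0]-P[3]),np.linalg.norm(P[1]-P[2]),"ydir yaw",np.degrees(np.arctan2(-e1[0],e1[1])),np.degrees(np.arctan2(-e2[0],e2[1])))
    x,y=150+P[0][0]*0+np.mean([q[0] for q in Q])/4,np.mean([q[1] for q in Q])/4
    g=f.astype(int).mean(2); ref=g[int(y)-1:int(y)+2,int(x)-1:int(x)+2].mean()
    m=((abs(g-ref)<12)&(np.ptp(f.astype(int),axis=2)<14)).astype(np.uint8)
    k,l=cv2.connectedComponents(m); mm=(l==l[int(y),int(x)]).astype(np.uint8)
    ys,xs=np.nonzero(mm); pts=np.array([plane(s,a,b,.204,True)[:2]*1000 for a,b in zip(xs,ys)],np.float32)
    print(" mask",mm.sum(),ref,cv2.minAreaRect(pts))
    # bell: tan disc, centre foot
```

```text
B [119.11111111 124.33333333 125.77777778]
A [80.22222222 83.88888889 84.66666667]
B [0.4765 0.0676] len 0.018170893477060825 0.016896534679894805 0.011645038882034487 0.011964534865948569 ydir yaw -12.111336017159577 -12.518846409036492
 mask 278 123.07407407407406 ((476.41900634765625, 69.10098266601562), (17.355594635009766, 11.261896133422852), 73.35853576660156)
A [ 0.4918 -0.0623] len 0.01730381325655868 0.017995736889337022 0.011509646056620745 0.011440383461610634 ydir yaw 4.910621217300832 5.0415675098846435
 mask 289 82.92592592592592 ((492.0215148925781, -61.856204986572266), (11.388529777526855, 17.061561584472656), 3.7546727657318115)
```

Run:
```python
from h import *
r.reach([0.56,-0.02,0.50],[180,0,0])
s=r.snapshot("wrist"); np.save("pics/w4.npy",s,allow_pickle=True)
crop(s,"w4",0,0,512,384,1.5)
print(cen(s))
t=np.load("pics/s1.npy",allow_pickle=True).item()
# top: rail bright gray columns: edges
f=t["frame"].astype(int)
for u in (200,215,230,245,270,285,300,315):
    col=f[145:180,u]; m=(np.ptp(col,axis=1)<30)&(col.mean(1)>130)
    v=np.nonzero(m)[0]+145; 
    print(u,v.min(),v.max(),plane(t,u,v.mean(),.178).round(4))
```

```text
[ 0.63899071 -0.01942099  0.48217035]
200 158 162 [0.6841 0.1696 0.178 ]
215 159 163 [0.6799 0.123  0.178 ]
230 160 164 [0.6757 0.0765 0.178 ]
245 161 164 [0.6732 0.0299 0.178 ]
270 162 166 [ 0.6667 -0.0475  0.178 ]
285 147 167 [ 0.6863 -0.0948  0.178 ]
300 145 168 [ 0.6934 -0.1419  0.178 ]
315 165 169 [ 0.6542 -0.1866  0.178 ]
```

View pics/w4.png

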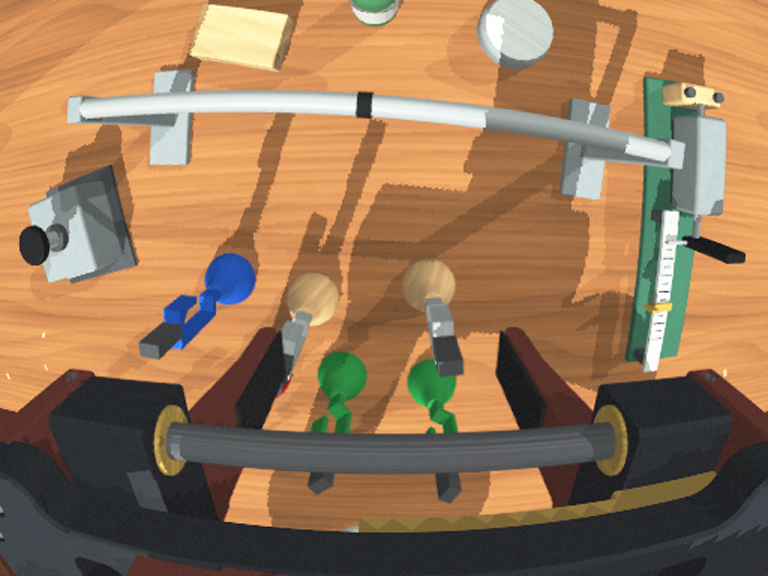

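The wrist view shows the rail from (75,108) to (675,153) with its band at (364,104), the wax tin at (516,32), the offcut at (242,37) and the gauge at the right edge. Now I'll fit the rail line and locate the bystanders.

Run:
```python
from h import *
s=np.load("pics/w4.npy",allow_pickle=True).item()
f=s["frame"].astype(int)
P=[]
for u in list(range(140,236,10))+list(range(255,371,10)):
    col=f[50:105,u]; m=(np.ptp(col,axis=1)<25)&(col.mean(1)>90)
    v=np.nonzero(m)[0]+50
    # largest run
    runs=np.split(v,np.nonzero(np.diff(v)>1)[0]+1); v=max(runs,key=len)
    p=plane(s,u,v.mean(),.175,True); P.append(p); print(u,v.min(),v.max(),p[:2].round(4))
P=np.array(P)
k=np.polyfit(P[:,1],P[:,0],1); print("x=",k, "res",(P[:,0]-np.polyval(k,P[:,1])).round(4))
g=f.mean(2); m=(g[55:85,225:262]<60); ys,xs=np.nonzero(m); print("band",xs.mean()+225,ys.mean()+55,plane(s,xs.mean()+225,ys.mean()+55,.178,True))
for n,u,v,z in [("waxc",515,20,.035),("waxnear",516,66,.02),("offTL",200,6,.03),("offBL",192,52,.03),("offBR",280,69,.03),("offTR",290,14,.03),("gluenear",372,24,.0)]:
    print(n,plane(s,u/1.5,v/1.5,z,True).round(3))
t=np.load("pics/s1.npy",allow_pickle=True).item()
for n,u,v,z in [("band",256,163.6,.178),("wax",170+633/5,120+138/5,.035),("gluecap",170+427/5,120+58/5,.118),("offBL",170+147/5,120+180/5,.03),("offBR",170+282/5,120+195/5,.03),("offTR",170+302/5,120+122/5,.03)]:
    print(n,plane(t,u,v,z).round(3))
```

```text
140 61 74 [0.6808 0.1086]
150 61 74 [0.6796 0.0969]
160 60 74 [0.6791 0.0855]
170 60 74 [0.6781 0.0743]
180 60 74 [0.6773 0.0633]
190 60 74 [0.6765 0.0526]
200 61 74 [0.6754 0.042 ]
210 61 75 [0.6743 0.0315]
220 61 75 [0.6739 0.0212]
230 62 76 [0.6725 0.0109]
255 64 77 [ 0.6706 -0.0145]
265 64 78 [ 0.67   -0.0246]
275 66 79 [ 0.6685 -0.0347]
285 66 80 [ 0.6682 -0.0449]
295 67 81 [ 0.6674 -0.0551]
305 69 82 [ 0.6662 -0.0654]
315 70 84 [ 0.665  -0.0758]
325 71 85 [ 0.6645 -0.0864]
335 73 86 [ 0.6635 -0.0971]
345 74 88 [ 0.6626 -0.108 ]
355 76 89 [ 0.6618 -0.1191]
365 78 91 [ 0.6605 -0.1304]
x= [0.08477271 0.67177675] res [-0.0002 -0.0004  0.      0.      0.0001  0.0003  0.     -0.0001  0.0003
 -0.0002  0.      0.0003 -0.0003  0.0002  0.0003 -0.0001 -0.0003  0.
 -0.     -0.      0.0001 -0.0002]
band 242.26530612244898 69.58503401360544 [ 0.67132794 -0.00172     0.178     ]
waxc [ 0.782 -0.147  0.035]
waxnear [ 0.735 -0.151  0.02 ]
offTL [0.811 0.183 0.03 ]
offBL [0.758 0.191 0.03 ]
offBR [0.728 0.092 0.03 ]
offTR [0.788 0.082 0.03 ]
gluenear [ 0.781 -0.     0.   ]
band [ 0.669 -0.004  0.178]
wax [ 0.767 -0.151  0.035]
gluecap [ 0.797 -0.006  0.118]
offBL [0.745 0.191 0.03 ]
offBR [0.732 0.097 0.03 ]
offTR [0.785 0.082 0.03 ]
```

Rail: x = 0.671 + 0.0845·y, so its yaw is about -4.8°. The two cameras agree within 2 mm. Nearest bystander is the offcut at x≈0.73, which clears a hung bell. I'll hook pendant A, the right one, first.

```bash
cat >> h.py <<'E'
BAND=np.array([0.6705,-0.0025]); RY=np.array([0.0842,0.99645]); RX=np.array([0.99645,-0.0842]); RYAW=-4.83
def rp(s,x=0): return BAND+s*RY+x*RX
G=0.188   # grasp height above pendant foot
def T(xy,z): return [float(xy[0]),float(xy[1]),float(z+0.163)]   # grasp point -> TCP
def O(byaw): return [180,0,90+byaw]
def pick(xy,byaw,speed=.15):
    r.let_go(); r.reach(T(xy,0.30),O(byaw)); r.servo_line(T(xy,G),speed=speed)
    r.grab(40); st=r.sense(); print("grip opening",st["opening"],st["contact_force"].round(2),st["tcp_pos"].round(4),st["clock"])
E
python3 - <<'E'
from h import *
xy=np.array([.492,-.062])
r.reach(T([.45,-.03],.33),O(0))
pick(xy,4.5)
r.servo_line(T(xy,G+.074),speed=.15)
st=r.sense(); print(st["opening"],st["contact_force"].round(2))
r.servo_line(T(rp(-.16,-.085),G+.074),O(RYAW),speed=.2)
st=r.sense(); print(st["opening"],st["contact_force"].round(2),st["clock"])
for n in ("side","wrist"):
    s=r.snapshot(n); crop(s,n+"5",0,0,512,384,1.5)
E
```

```text
grip opening 0.011988252977810535 [-0.72  0.14  0.01] [ 0.492 -0.062  0.351] 8.7833
0.011471231239005432 [-0.16 -0.27 -3.86]
0.01183910526680305 [ 1.02  0.41 -2.56] 10.1917
```

View pics/side5.png

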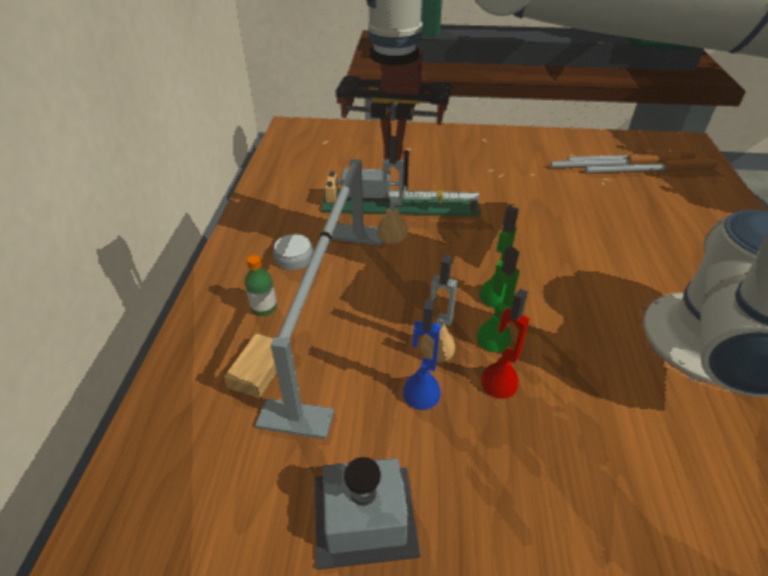

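View pics/wrist5.png

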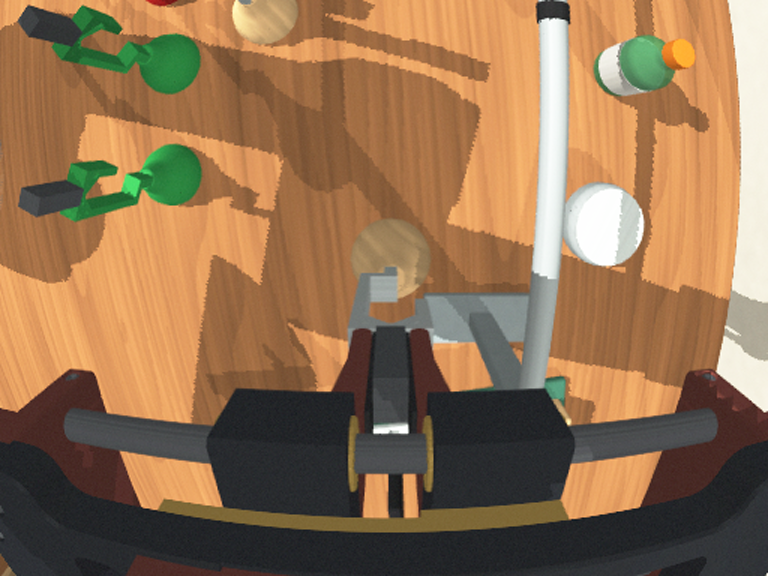

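A is held squarely: in the wrist view the tab is between the pads at (390,380), the leg is on the robot's side and the lip faces the rail at (545,200). I'll insert it and lower it onto the rail.

Run:
```python
from h import *
r.servo_line(T(rp(-.16,0),G+.074),speed=.1)
st=r.sense(); print(st["opening"],st["contact_force"].round(2))
s=r.snapshot("wrist"); crop(s,"wrist6",0,0,512,384,1.5)
r.servo_line(T(rp(-.16,0),G+.040),speed=.08)
st=r.sense(); print(st["opening"],st["contact_force"].round(2))
r.servo_line(T(rp(-.16,0),G+.032),speed=.04)
st=r.sense(); print(st["opening"],st["contact_force"].round(2),st["clock"])
s=r.snapshot("side"); crop(s,"side6",180,80,160,120,5)
```

```text
0.011984351964217342 [-0.25 -0.77 -3.88]
0.01184217858712031 [ 0.03  0.15 -3.36]
0.011966522201070707 [-0.37 -0.15 -3.37] 12.2667
```

View pics/wrist6.png

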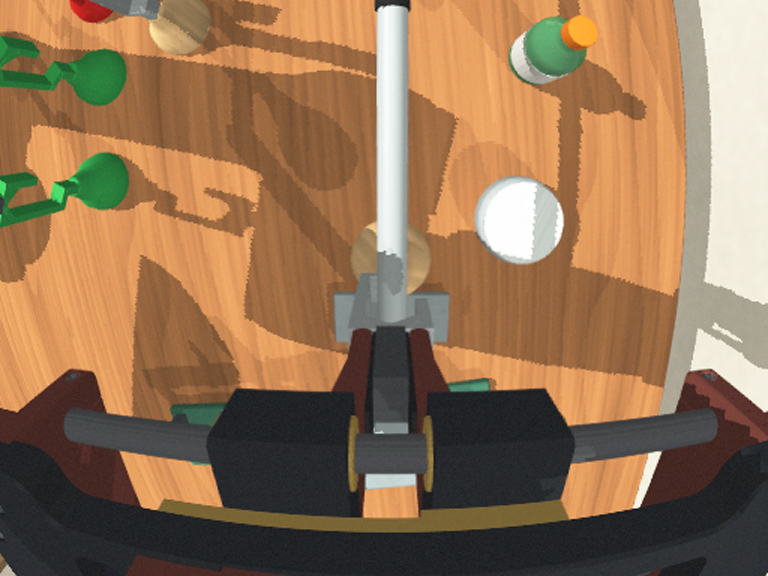

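View pics/side6.png

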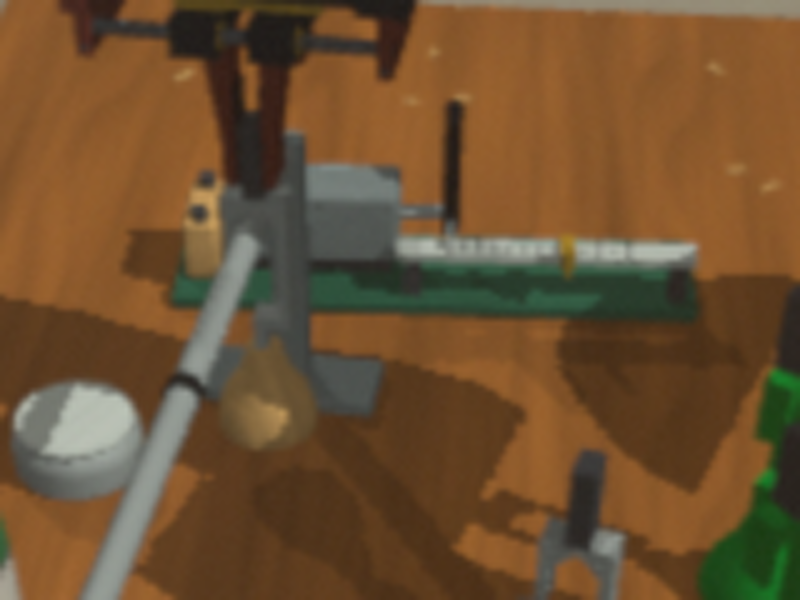

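The rail sits centred between leg and lip (wrist pixel 392,290). The hook still carries its weight, so I'll lower to contact and let go.

Run:
```python
from h import *
for dz in (.0305,.0295,.0285):
    r.servo_line(T(rp(-.16,0),G+dz),speed=.03); st=r.sense(); print(dz,st["contact_force"].round(2))
    if st["contact_force"][2]>-1.5: break
r.let_go(); r.wait(.3)
r.servo_line(T(rp(-.16,0),.32),speed=.2); 
r.reach(T([.5,.02],.33),O(0))
st=r.sense(); print(st["contact_force"].round(2),st["clock"])
s=r.snapshot("wrist"); crop(s,"wrist7",0,0,512,384,1.5); np.save("pics/w7.npy",s,allow_pickle=True)
s=r.snapshot("side"); crop(s,"side7",180,80,160,120,5)
s=r.snapshot("top"); crop(s,"top7",170,120,160,120,5)
```

```text
0.0305 [ 0.85 -0.04 -1.09]
[-0.12 -0.47 -0.16] 15.7083
```

View pics/wrist7.png

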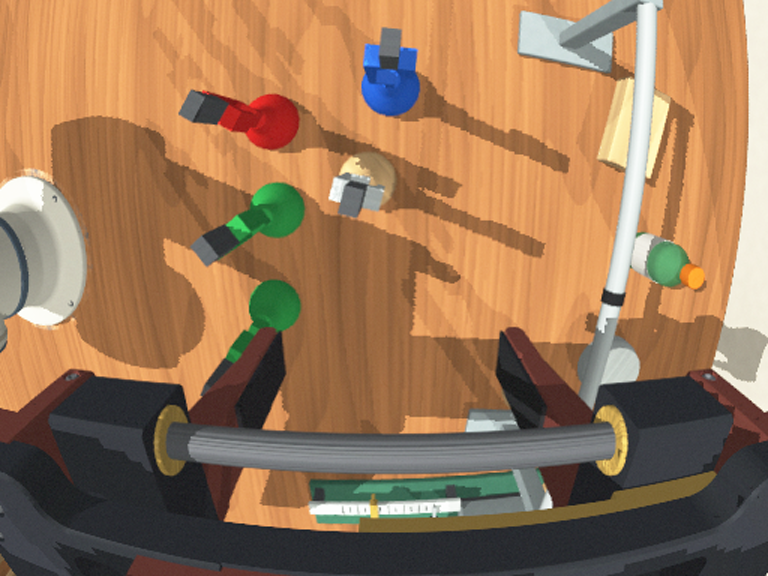

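View pics/side7.png

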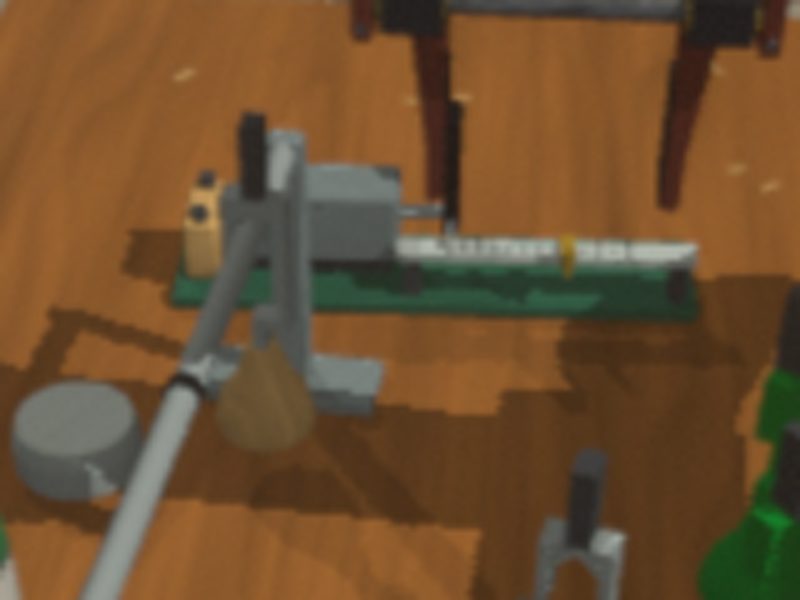

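View pics/top7.png

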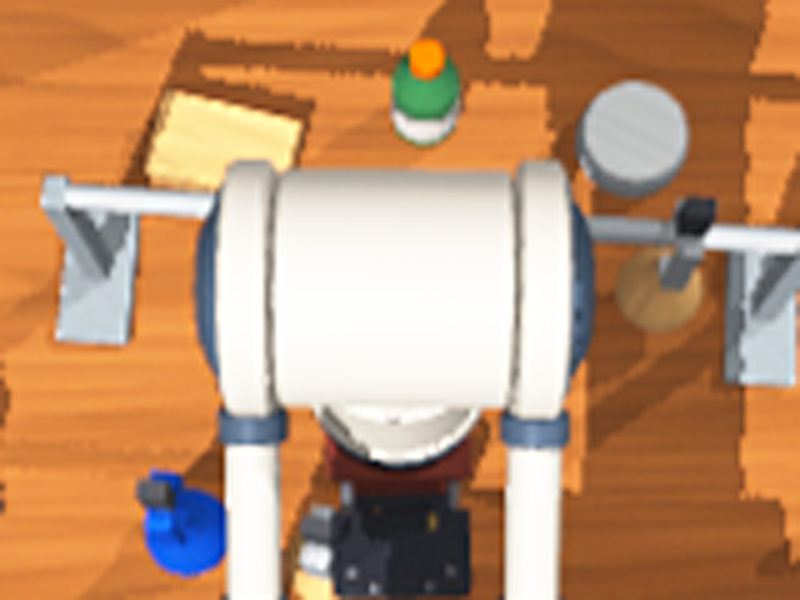

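A hangs upright (top crop: tab at (695,215), on the rail). I'll re-measure B from this wrist view at about (354,198) and pick it up.

Run:
```python
from h import *
s=np.load("pics/w7.npy",allow_pickle=True).item()
crop(s,"w7c",200,90,80,60,10)
```

```text
(no output)
```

View pics/w7c.png

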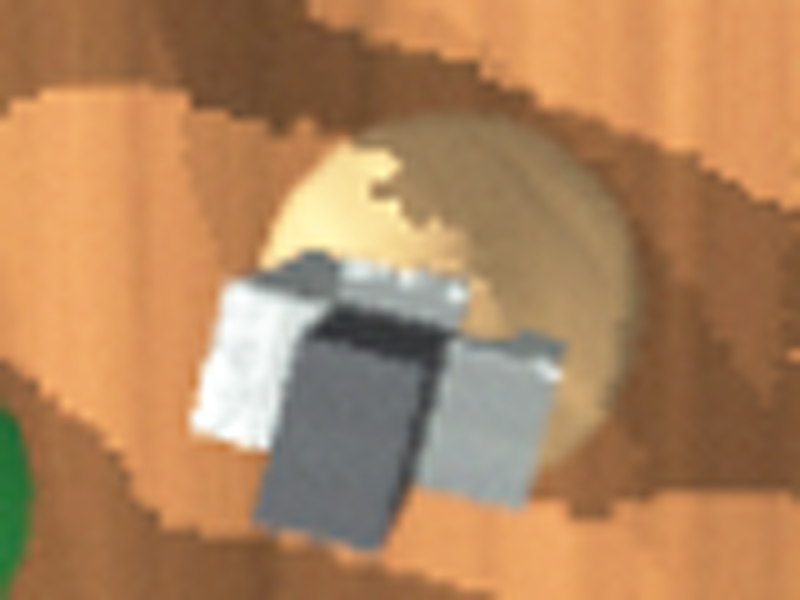

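Run:
```python
from h import *
s=np.load("pics/w7.npy",allow_pickle=True).item()
Q=[(312,335),(428,360),(380,550),(256,522)]
P=np.array([plane(s,200+u/10,90+v/10,.204,True)[:2] for u,v in Q])
e1=P[0]-P[3];e2=P[1]-P[2]
yaws=[np.degrees(np.arctan2(-e[0],e[1])) for e in (e1,e2)]
c=P.mean(0); print(c,np.linalg.norm(e1),np.linalg.norm(P[0]-P[1]),yaws)
yaw=float(np.mean(yaws))
if abs(yaw+14)<5 and np.hypot(*(c-[.4765,.068]))<.006:
    pick(c,yaw)
    r.servo_line(T(c,G+.074),speed=.15)
    r.servo_line(T(rp(-.075,-.085),G+.074),O(RYAW),speed=.2)
    st=r.sense(); print(st["opening"],st["contact_force"].round(2),st["clock"])
    s=r.snapshot("wrist"); crop(s,"wrist8",0,0,512,384,1.5)
    s=r.snapshot("side"); crop(s,"side8",180,80,160,120,5)
```

```text
[0.47728319 0.06879   ] 0.017960279886116315 0.010754622714239088 [np.float64(-17.6732984537139), np.float64(-14.761166563880224)]
grip opening 0.011724855153748702 [ 0.16  0.41 -0.64] [0.4773 0.0688 0.3509] 18.5833
0.011924598954287598 [ 0.81 -0.52 -3.58] 20.2333
```

View pics/wrist8.png

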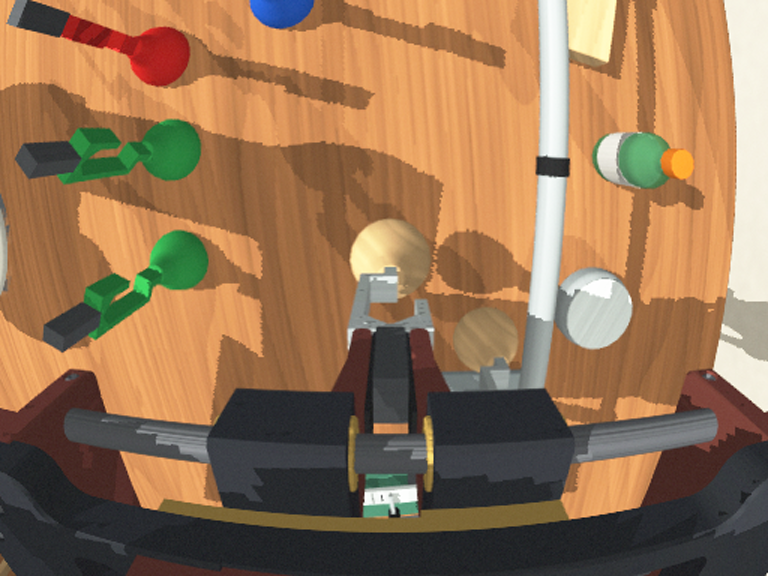

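View pics/side8.png

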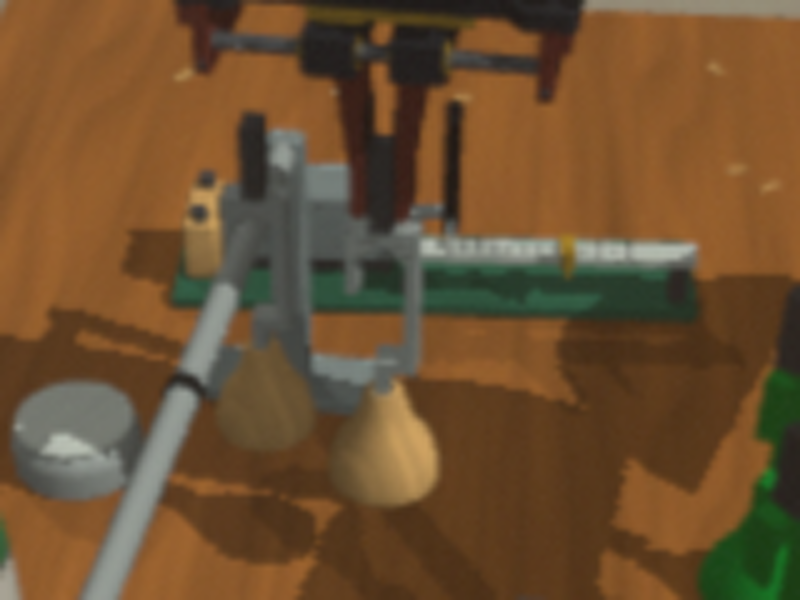

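B is gripped and oriented like A was, with A hanging clear beside it at (487,340). Insert and lower.

Run:
```python
from h import *
s0=-.075
r.servo_line(T(rp(s0,0),G+.074),speed=.1)
st=r.sense(); print(st["opening"],st["contact_force"].round(2))
s=r.snapshot("wrist"); crop(s,"wrist9",0,0,512,384,1.5)
r.servo_line(T(rp(s0,0),G+.040),speed=.08)
st=r.sense(); print(st["opening"],st["contact_force"].round(2))
for dz in (.0325,.0315,.0305,.0295,.0285):
    r.servo_line(T(rp(s0,0),G+dz),speed=.04); st=r.sense(); print(dz,st["contact_force"].round(2),st["opening"])
    if st["contact_force"][2]>-1.5: break
r.let_go(); r.wait(.3)
r.servo_line(T(rp(s0,0),.32),speed=.2)
r.reach([0.52,-0.16,0.47],[180,0,30])
s=r.snapshot("side"); crop(s,"side9",180,80,160,120,5)
s=r.snapshot("wrist"); crop(s,"wrist10",0,0,512,384,1.5); np.save("pics/w10.npy",s,allow_pickle=True)
s=r.snapshot("top"); crop(s,"top9",0,0,512,384,1.5); print(r.sense()["clock"])
```

```text
0.011664814634463696 [-0.47  0.21 -2.04]
0.012172769614101835 [ 0.45  0.79 -2.21]
0.0325 [-0.33  0.34 -2.27] 0.01214279044589314
0.0315 [ 0.71 -0.6  -2.53] 0.01181253453769222
0.0305 [ 1.19 -0.46 -0.21] 0.012128152315787207
25.8917
```

View pics/side9.png

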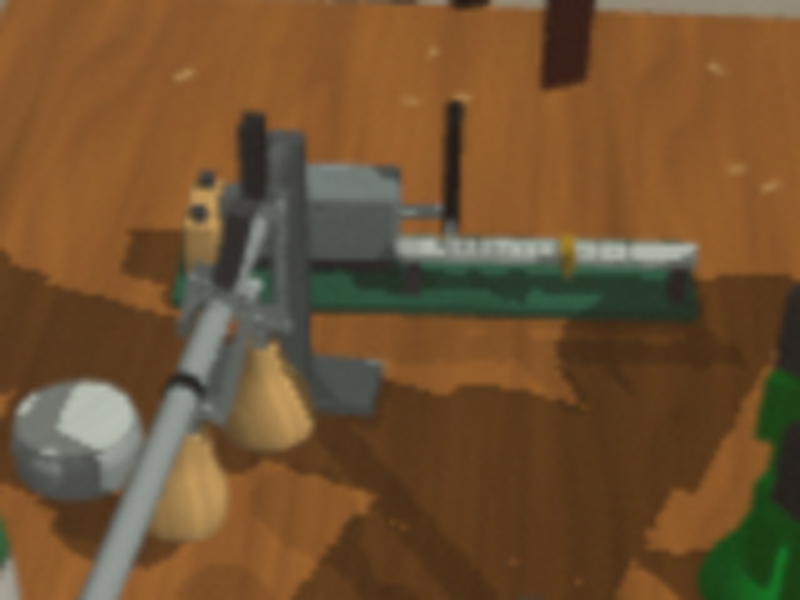

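View pics/wrist10.png

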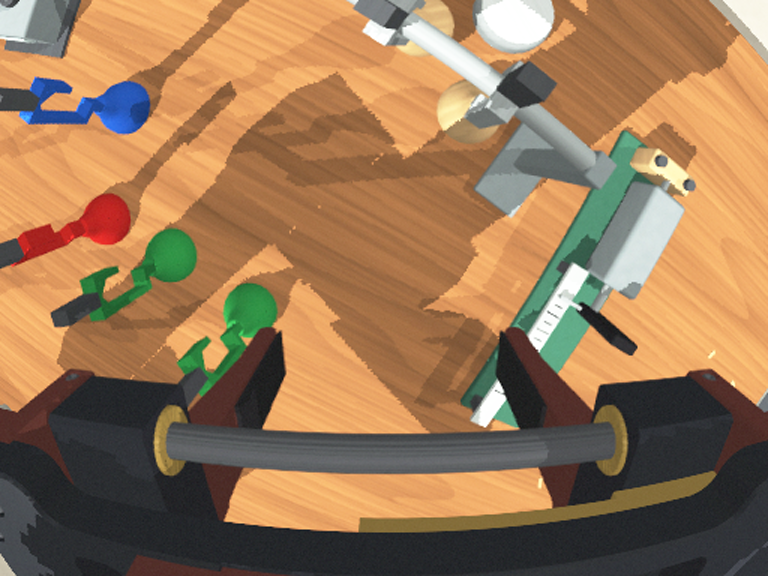

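View pics/top9.png

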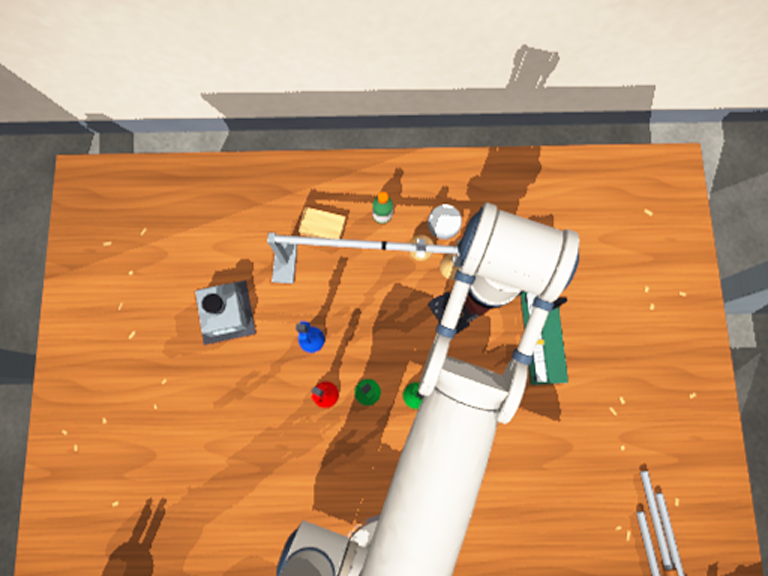

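B at (190,490) in the side crop looks slightly tilted, so it may still be swinging. I'll look again.

Run:
```python
from h import *
a=[]
for i in range(4):
    s=r.snapshot("side"); a.append(cv2.resize(s["frame"][90:195,195:255,::-1],None,fx=3,fy=3)); r.wait(.3)
cv2.imwrite("pics/swing.png",np.hstack(a)); print(r.sense()["clock"])
```

```text
27.2917
```

View pics/swing.png

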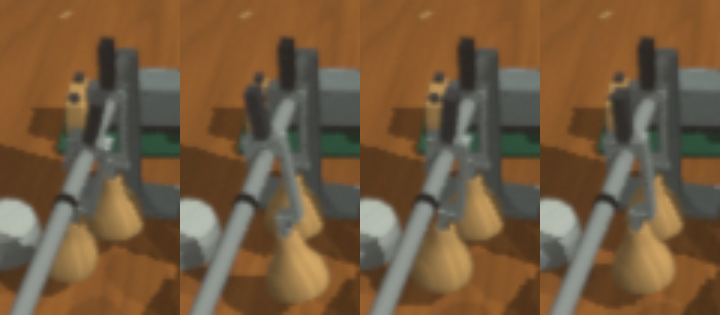

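B is swinging and the swing is dying down. Meanwhile I'll measure the gauge from above.

Run:
```python
from h import *
r.reach([0.43,-0.27,0.42],[180,0,0])
s=r.snapshot("wrist"); crop(s,"w11",120,0,260,190,3); np.save("pics/w11.npy",s,allow_pickle=True); print(cen(s))
a=[]
for i in range(4):
    t=r.snapshot("side"); a.append(cv2.resize(t["frame"][90:195,195:255,::-1],None,fx=3,fy=3)); r.wait(.2)
cv2.imwrite("pics/swing2.png",np.hstack(a)); print(r.sense()["clock"])
```

```text
[ 0.50975308 -0.26903544  0.40159404]
28.9917
```

View pics/w11.png

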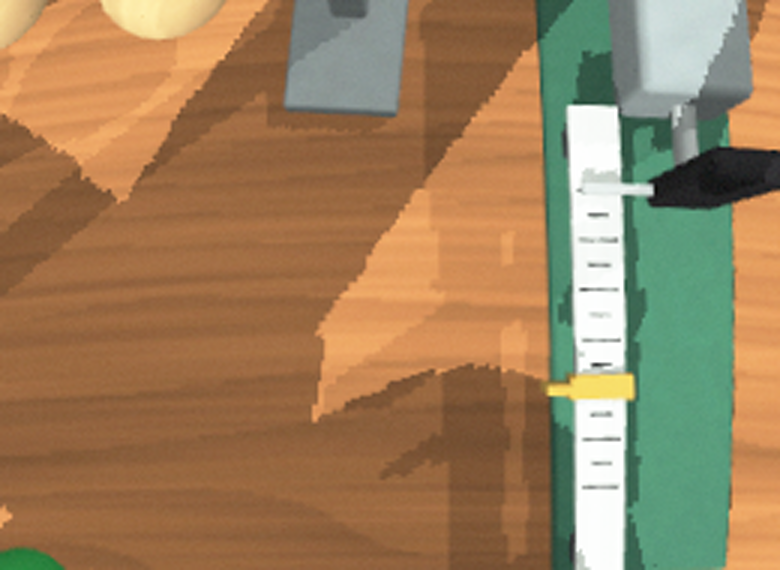

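View pics/swing2.png

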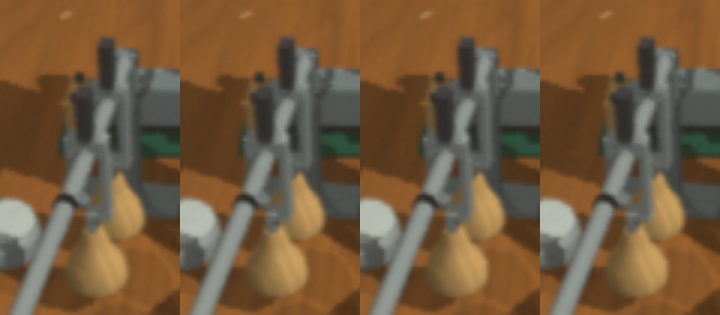

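Both pendants now hang still. In the gauge crop the pointer tip is at (582,188), the brass index at (600,388) and the handle runs from (655,180) to the right. I'll cast these to positions.

Run:
```python
from h import *
s=np.load("pics/w11.npy",allow_pickle=True).item()
crop(s,"w11b",300,20,130,90,6)
f=s["frame"].astype(int)
m=((f[:,:,0]>180)&(f[:,:,1]>140)&(f[:,:,2]<110)); m[:100]=0;m[160:]=0;m[:,:295]=0;m[:,345:]=0
ys,xs=np.nonzero(m); print("idx",xs.min(),xs.max(),ys.min(),ys.max(),xs.mean(),ys.mean(),len(xs))
c=lambda u,v:(120+u/3,v/3)
for n,p,z in [("ptr tip",c(582,188),.053),("ptr root",c(652,190),.053),("idx mid",(xs.mean(),ys.mean()),.05),("idx tongue",c(552,391),.053),("idx right",c(633,387),.053),
  ("tick0",c(598,214),.048),("tick",c(600,487),.048),("barTL",c(568,107),.048),("barBL",c(575,545),.048),("plateL1",c(541,60),.01),("plateL2",c(553,500),.01),("plateR1",c(733,250),.01),("plateR2",c(726,520),.01)]:
    print(n,plane(s,*p,z,True).round(4))
```

```text
idx 295 330 100 132 311.29347826086956 123.44202898550725 276
ptr tip [ 0.5567 -0.3316  0.053 ]
ptr root [ 0.5576 -0.3597  0.053 ]
idx mid [ 0.4841 -0.33    0.05  ]
idx tongue [ 0.4759 -0.321   0.053 ]
idx right [ 0.4783 -0.3537  0.053 ]
tick0 [ 0.5471 -0.339   0.048 ]
tick [ 0.4363 -0.3429  0.048 ]
barTL [ 0.5905 -0.327   0.048 ]
barBL [ 0.4116 -0.3336  0.048 ]
plateL1 [ 0.6207 -0.3215  0.01  ]
plateL2 [ 0.4222 -0.3294  0.01  ]
plateR1 [ 0.5391 -0.4094  0.01  ]
plateR2 [ 0.4136 -0.4131  0.01  ]
```

View pics/w11b.png

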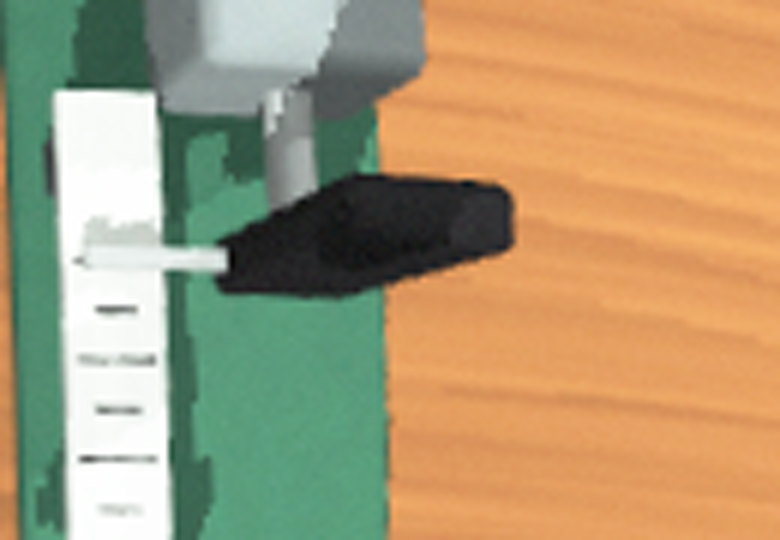

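Run:
```python
from h import *
s=np.load("pics/w11.npy",allow_pickle=True).item()
c=lambda u,v:(300+u/6,20+v/6)
for n,p,z in [("tL far",(360,173),.13),("tR far",(503,186),.13),("tR near",(513,243),.13),("tL near",(340,297),.13),("rodL",(267,150),.053),("rodR",(315,150),.053)]:
    print(n,plane(s,*c(*p),z,True).round(4))
t=r.snapshot("top"); crop(t,"top11",330,140,80,60,10)
np.save("pics/t11.npy",t,allow_pickle=True)
s=r.snapshot("side"); crop(s,"side11",200,80,140,80,5.5); np.save("pics/sd11.npy",s,allow_pickle=True)
```

```text
tL far [ 0.563  -0.3618  0.13  ]
tR far [ 0.5637 -0.3864  0.13  ]
tR near [ 0.5545 -0.3881  0.13  ]
tL near [ 0.5427 -0.3585  0.13  ]
rodL [ 0.581  -0.3686  0.053 ]
rodR [ 0.5819 -0.3786  0.053 ]
```

View pics/top11.png

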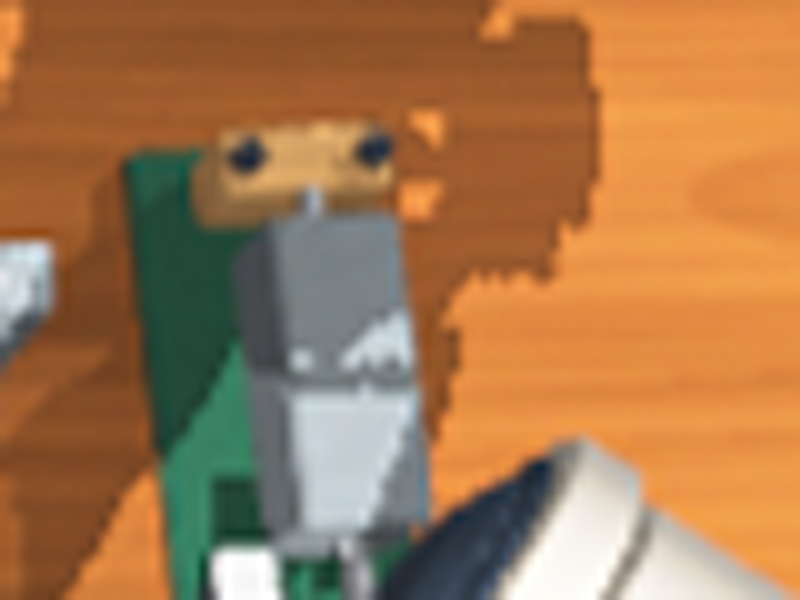

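View pics/side11.png

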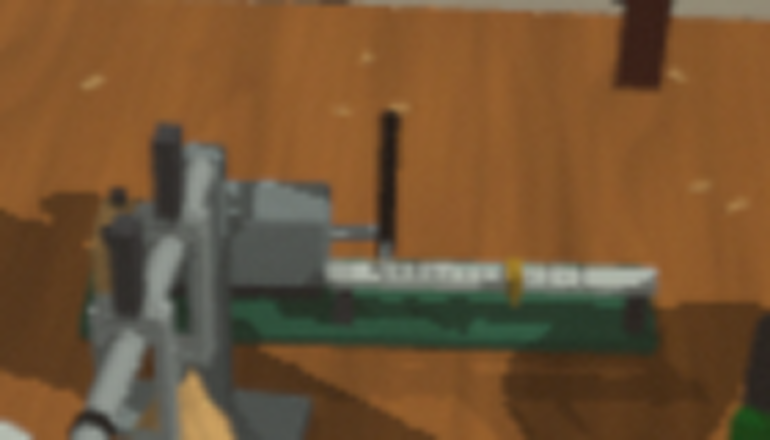

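The handle is centred at about (0.559,-0.3745) with gauge yaw about 2.2°. The pointer-to-index distance comes out at 80 mm, which also matches eight 10 mm divisions. I'll grasp the handle, draw 70 mm, and check before the last bit.

```bash
cat >> h.py <<'E'
GX=np.array([np.cos(np.radians(2.2)),np.sin(np.radians(2.2))]); GH=np.array([.559,-.3745])
E
python3 - <<'E'
from h import *
r.reach(T(GH,.26),O(2.2)); r.servo_line(T(GH,.112),speed=.15)
r.grab(40); st=r.sense(); print(st["opening"],st["contact_force"].round(2),st["tcp_pos"].round(4))
s=r.snapshot("wrist"); crop(s,"w12a",120,100,260,160,3); np.save("pics/w12a.npy",s,allow_pickle=True)
r.servo_line(T(GH-.07*GX,.112),speed=.06)
st=r.sense(); print(st["opening"],st["contact_force"].round(2),st["tcp_pos"].round(4),st["clock"])
s=r.snapshot("wrist"); crop(s,"w12",120,100,260,160,3); np.save("pics/w12.npy",s,allow_pickle=True)
s=r.snapshot("side"); crop(s,"side12",200,80,140,80,5.5)
E
```

```text
0.011753317988378606 [-5.13  1.01  1.44] [ 0.5585 -0.3746  0.275 ]
0.01194607240812636 [ 8.58 -3.05 -2.76] [ 0.4891 -0.3771  0.275 ] 34.1833
```

View pics/w12.png

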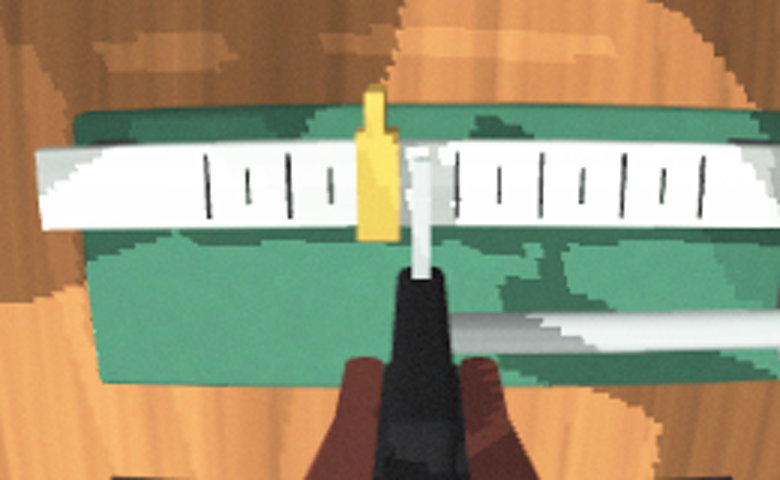

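View pics/side12.png

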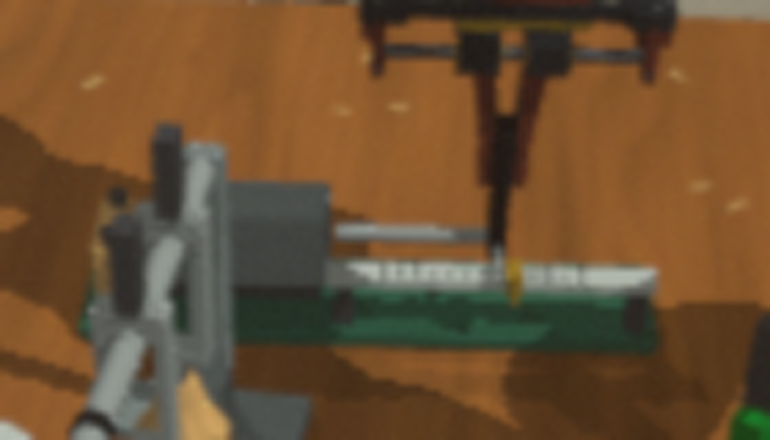

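The pointer is at crop column 421 and the index at 377, so there's about one division (~10 mm) left. I'll cast both to get the exact remainder.

Run:
```python
from h import *
s=np.load("pics/w12.npy",allow_pickle=True).item()
c=lambda u,v:(120+u/3,100+v/3)
gx=lambda p:p[0]*GX[0]+p[1]*GX[1]
for z in (.05,.053):
    a=gx(plane(s,*c(421.5,185),.053,True)); b=gx(plane(s,*c(377.5,185),z,True)); print(a,b,a-b)
d=a-b
if .006<d<.013:
    g=(.07+d-.0005)
    r.servo_line(T(GH-g*GX,.112),speed=.03)
    s=r.snapshot("wrist"); crop(s,"w13",120,100,260,160,3)
    r.wait(.1); st=r.sense(); print(g,st["opening"],st["contact_force"].round(2),st["tcp_pos"].round(4),st["clock"])
```

```text
0.4754733455532865 0.4651236881112022 0.010349657442084326
0.4754733455532865 0.46526033096879044 0.010213014584496083
0.07971301458449609 0.011906331117182105 [ 9.96 -3.34 -3.13] [ 0.4795 -0.3775  0.275 ] 34.9083
```

View pics/w13.png

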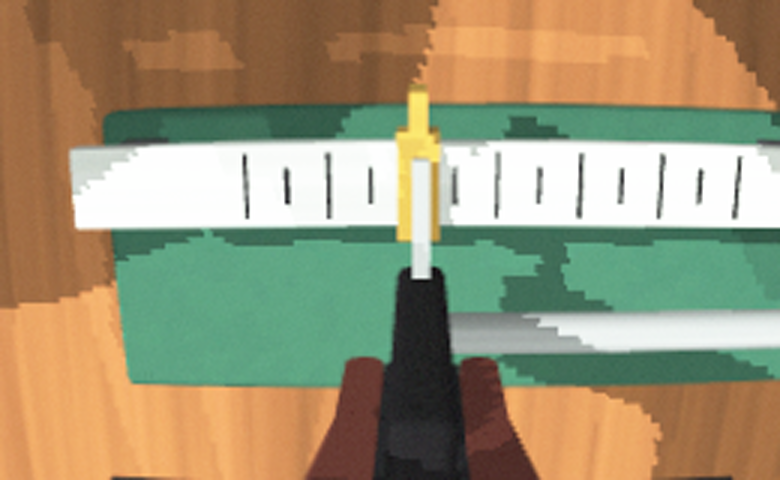

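The pointer (421) is level with the index (418), within 1 mm. I'll hold for about two seconds, take it home and release.

Run:
```python
from h import *
for i in range(4):
    r.wait(.45); s=r.snapshot("wrist"); st=r.sense(); print(st["clock"],st["opening"],st["contact_force"].round(2))
crop(s,"w14",120,100,260,160,3)
r.servo_line(T(GH,.112),speed=.06); st=r.sense(); print(st["contact_force"].round(2),st["opening"])
r.let_go(); r.wait(.3); r.servo_line(T(GH,.27),speed=.15)
r.reach([0.43,-0.27,0.42],[180,0,0])
s=r.snapshot("wrist"); crop(s,"w15",120,0,260,190,3)
s=r.snapshot("side"); crop(s,"side15",180,80,160,120,5); print(r.sense()["clock"])
```

```text
35.4083 0.011744447730753046 [ 8.39 -2.75 -3.38]
35.9083 0.011934761246967638 [ 8.85 -2.65 -3.31]
36.4083 0.011972780585131142 [ 9.01 -2.11 -2.59]
36.9083 0.011675895252841241 [ 9.03 -2.28 -3.23]
[-2.92 -0.1   0.42] 0.011670733870862638
42.6583
```

View pics/w14.png

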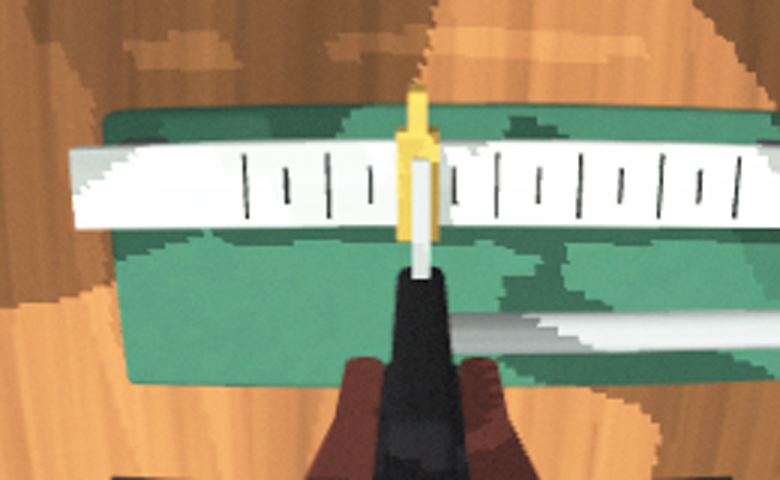

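View pics/w15.png

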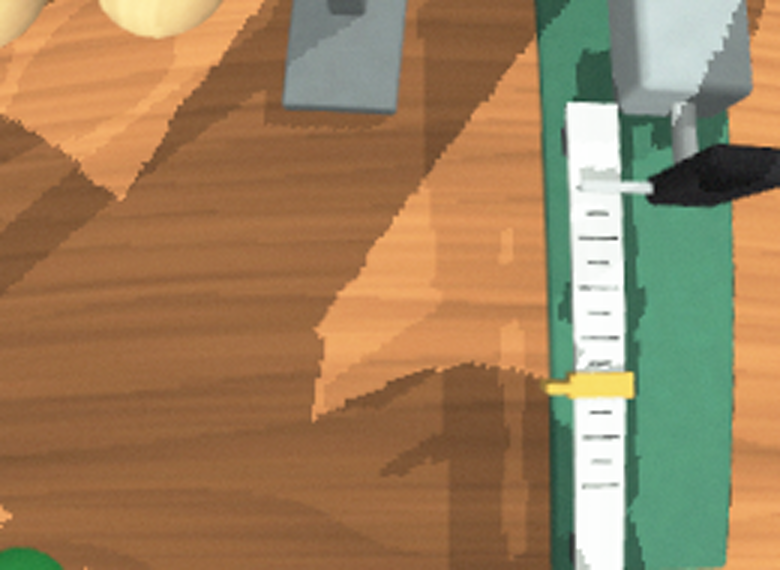

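View pics/side15.png

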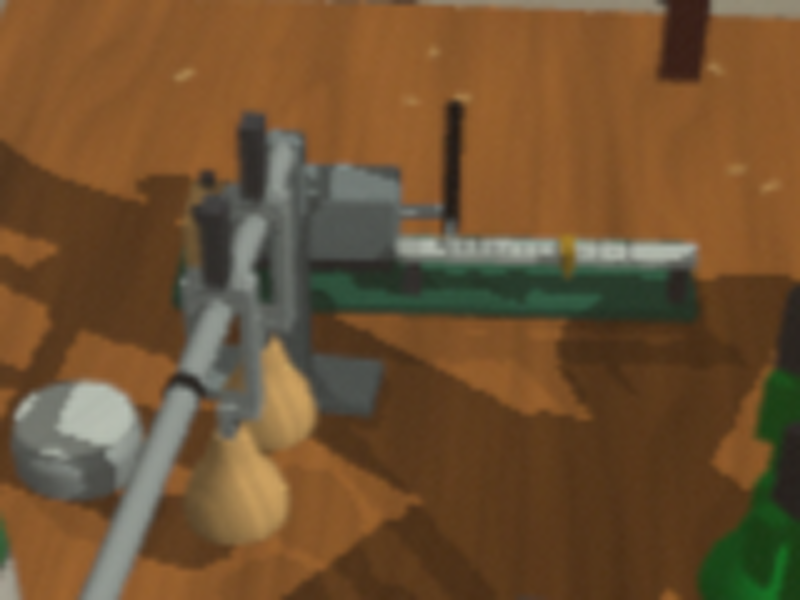

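The gauge is home and the index is still on the same division. Now I'll check the tabs before sliding the pendants.

Run:
```python
from h import *
r.reach([0.53,-0.10,0.50],[180,0,0])
s=r.snapshot("wrist"); crop(s,"w16",180,0,200,140,4); np.save("pics/w16.npy",s,allow_pickle=True)
for S in (-.16,-.075): print(S,((proj(s,[*rp(S),.235],True)-[180,0])*4).round(0))
```

```text
-0.16 [619. 185.]
-0.075 [206. 142.]
```

View pics/w16.png

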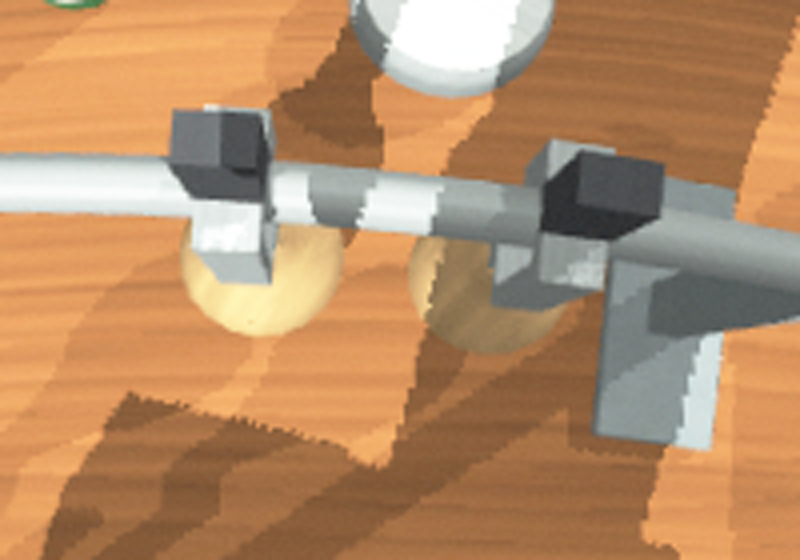

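Run:
```python
from h import *
s=np.load("pics/w16.npy",allow_pickle=True).item()
crop(s,"w16b",215,20,40,30,20)
for c in [(-9,-6),(9,-6),(9,6),(-9,6)]:
  print(c,[((proj(s,[*rp(-.075+c[0]/1e3,c[1]/1e3),z],True)-[215,20])*20).round(0) for z in (.235,.191)])
```

```text
(-9, -6) [array([538., 460.]), array([592., 631.])]
(9, -6) [array([ 98., 439.]), array([218., 610.])]
(9, 6) [array([124., 163.]), array([239., 373.])]
(-9, 6) [array([563., 183.]), array([613., 393.])]
```

View pics/w16b.png

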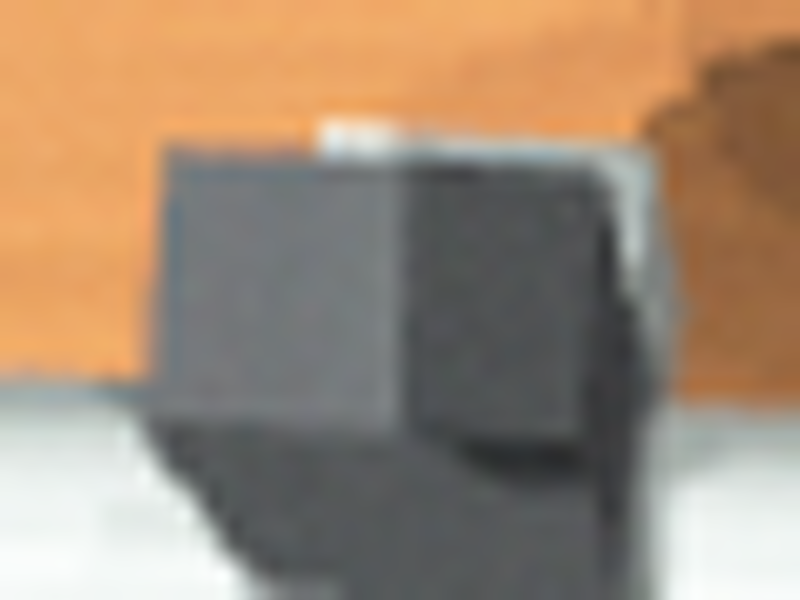

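The bright and dark halves of B's tab top are a shadow edge. The tab spans (155–600, 150–435) in the enlarged crop, about 1.5 mm from where I predicted. Slide B first, to s = +0.155.

```bash
cat >> h.py <<'E'
def slide(s0,s1):
    zh=G+.0305
    r.let_go(); r.reach(T(rp(s0),.32),O(RYAW)); r.servo_line(T(rp(s0),zh),speed=.15)
    r.grab(25); st=r.sense(); print("grip",st["opening"],st["contact_force"].round(2))
    n=4
    for i in range(1,n+1):
        r.servo_line(T(rp(s0+(s1-s0)*i/n),zh),speed=.09)
        st=r.sense(); print(i,st["opening"],st["contact_force"].round(2),st["tcp_pos"].round(4))
        if st["opening"]<.009 or st["opening"]>.016: print("GRIP?"); return False
    return True
def rel(s1):
    r.let_go(); r.wait(.2); r.servo_line(T(rp(s1),.32),speed=.12)
E
python3 - <<'E'
from h import *
ok=slide(-.0765,.155)
s=r.snapshot("side"); crop(s,"side17",120,80,160,120,5)
s=r.snapshot("wrist"); crop(s,"w17",0,0,512,384,1.5); print(ok,r.sense()["clock"])
E
```

```text
grip 0.012013667283801389 [ 2.6  -0.21 -1.59]
1 0.011615310418684742 [3.8  2.8  0.57] [ 0.669  -0.02    0.3818]
2 0.011839072421022027 [4.83 0.33 1.91] [0.6739 0.0364 0.3817]
3 0.011970269632428426 [5.49 0.49 1.47] [0.6789 0.0939 0.3817]
4 0.011890857342328583 [4.53 0.67 1.56] [0.6838 0.1515 0.3817]
True 50.3
```

View pics/side17.png

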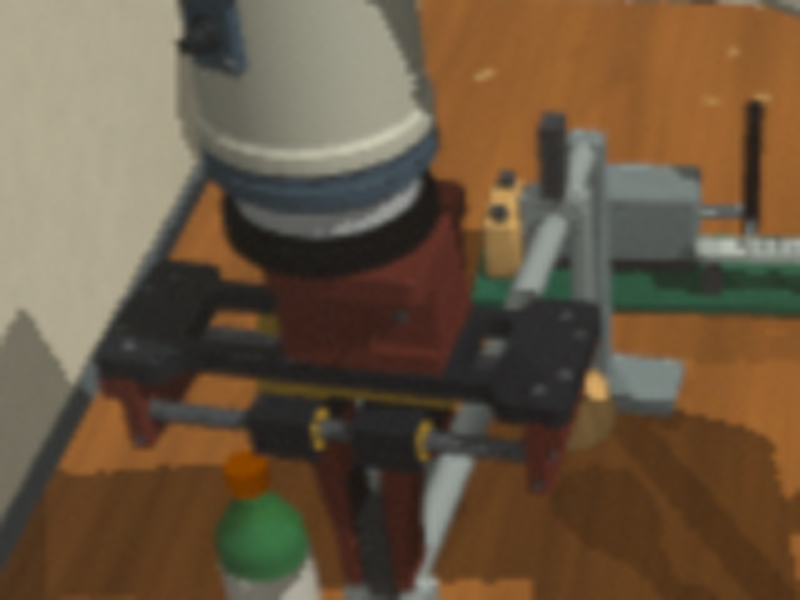

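View pics/w17.png

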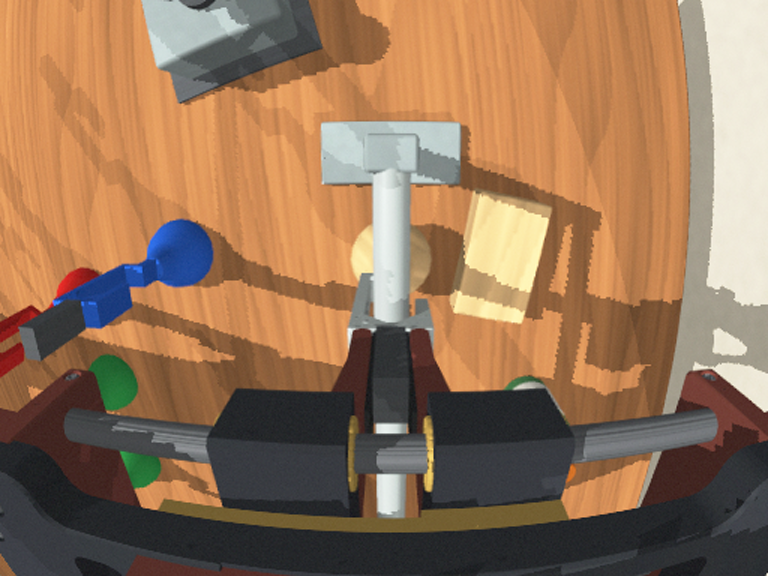

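B slid fine and hangs centred at s ≈ 0.155, well clear of the post and the offcut. Release it, then slide A to s = +0.07.

Run:
```python
from h import *
rel(.155)
ok=slide(-.16,.065); print(ok)
s=r.snapshot("wrist"); crop(s,"w18",0,0,512,384,1.5)
if ok:
    rel(.065)
    r.reach([0.50,0.10,0.50],[180,0,0]); r.wait(1.0)
a=[]
for i in range(3):
    t=r.snapshot("side"); a.append(cv2.resize(t["frame"][95:260,160:250,::-1],None,fx=2.9,fy=2.9)); r.wait(.25)
cv2.imwrite("pics/swing3.png",np.hstack(a))
s=r.snapshot("wrist"); crop(s,"w19",0,0,512,384,1.5); print(r.sense()["clock"]); np.save("pics/w19.npy",s,allow_pickle=True)
```

```text
grip 0.01197306628449478 [ 3.21 -0.78 -1.1 ]
1 0.011920115428915115 [ 4.56  2.31 -0.25] [ 0.6619 -0.105   0.3817]
2 0.012072147826517032 [5.17 2.44 1.06] [ 0.6666 -0.0496  0.3817]
3 0.01184638491942398 [4.51 0.93 0.66] [0.6713 0.0061 0.3817]
4 0.011692750943817836 [5.49 0.26 0.97] [0.6761 0.0621 0.3817]
True
65.0417
```

View pics/swing3.png

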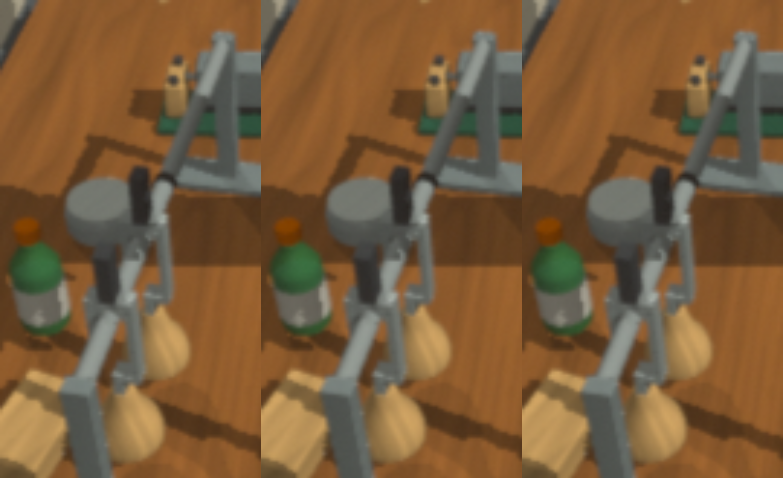

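View pics/w19.png

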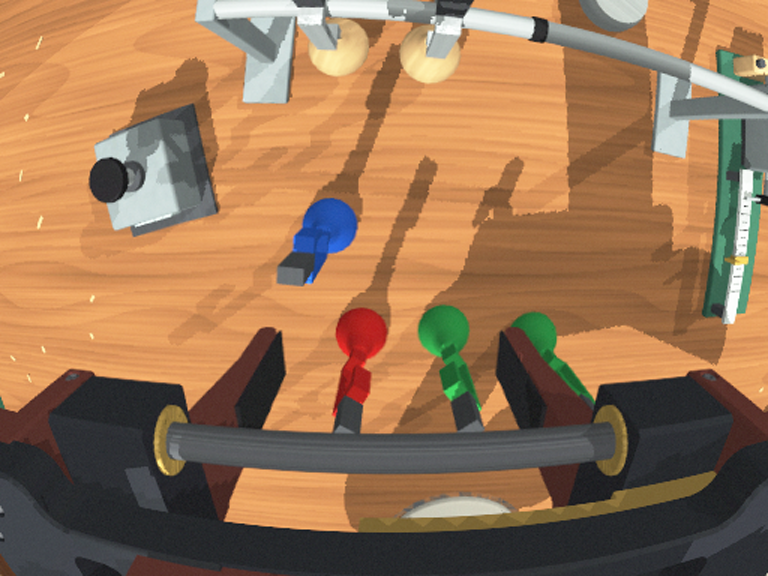

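Both pendants hang still left of the band. Next is the counter plunger, at wrist pixel (109,180).

Run:
```python
from h import *
s=np.load("pics/w19.npy",allow_pickle=True).item()
print(plane(s,109/1.5,180/1.5,.117,True))
r.reach([0.50,0.345,0.45],[180,0,0])
s=r.snapshot("wrist"); crop(s,"w20",100,0,260,190,3); np.save("pics/w20.npy",s,allow_pickle=True)
g=s["frame"].max(2); m=(g<60).astype(np.uint8); m[190:]=0
n,l,st,c=cv2.connectedComponentsWithStats(m)
for i in range(1,n):
    if st[i,4]>300: print(st[i],c[i],plane(s,*c[i],.117,True).round(4))
r.grab(20)
```

```text
[0.56879   0.3623318 0.117    ]
[457   0  42  18 500] [473.604   7.328] [0.7245 0.0724 0.117 ]
[ 219   92   39   39 1212] [238.08663366 110.80693069] [0.5695 0.3675 0.117 ]
```

View pics/w20.png

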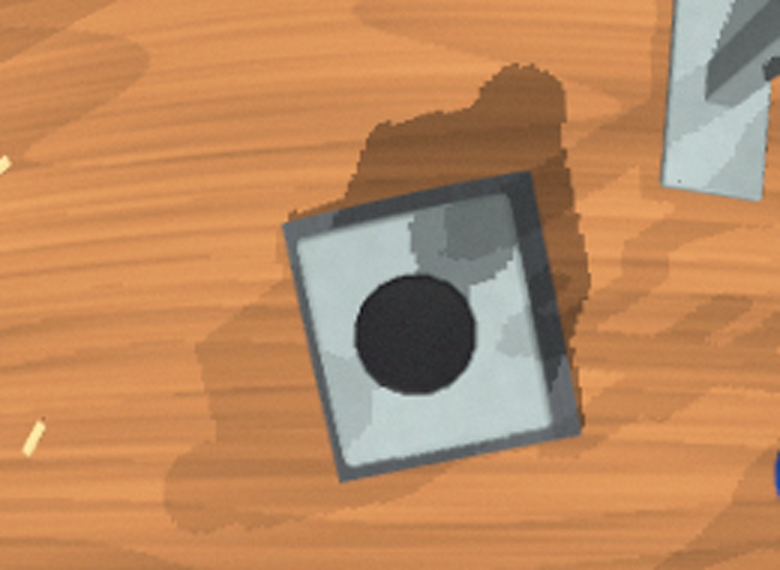

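The plunger is at about (0.569,0.366) by both views. Press with closed fingers, watching the force.

Run:
```python
from h import *
p=[.569,.366]; L=.182
st=r.sense(); print(st["opening"])
r.reach([*p,.16+L],[180,0,0]); f0=r.sense()["contact_force"][2]
for z in (.119,.112,.105,.098,.0955,.0945,.0935):
    r.servo_line([*p,z+L],speed=.05); st=r.sense(); f=st["contact_force"][2]-f0; print(z,round(f,2),st["tcp_pos"][2]-L)
    if f>17: break
r.wait(.25)
s=r.snapshot("side"); crop(s,"side21",190,260,120,120,5)
r.servo_line([*p,.17+L],speed=.1)
print(r.sense()["contact_force"].round(2))
r.reach([0.45,0.25,0.48],[180,0,0])
s=r.snapshot("side"); crop(s,"side22",190,260,120,120,5)
s=r.snapshot("wrist"); crop(s,"w22",0,0,512,384,1.5)
s=r.snapshot("top"); crop(s,"top22",0,0,512,384,1.5); print(r.sense()["clock"])
```

```text
0.00046695440898308357
0.119 -0.41 0.11940282635354998
0.112 4.01 0.11305441299290986
0.105 5.82 0.10665253544930636
0.098 8.59 0.10031628107065488
0.0955 8.51 0.09829945167880705
0.0945 9.65 0.09750493263985888
0.0935 9.5 0.09659219710668959
[-0.69  0.   -0.2 ]
72.8083
```

View pics/side21.png

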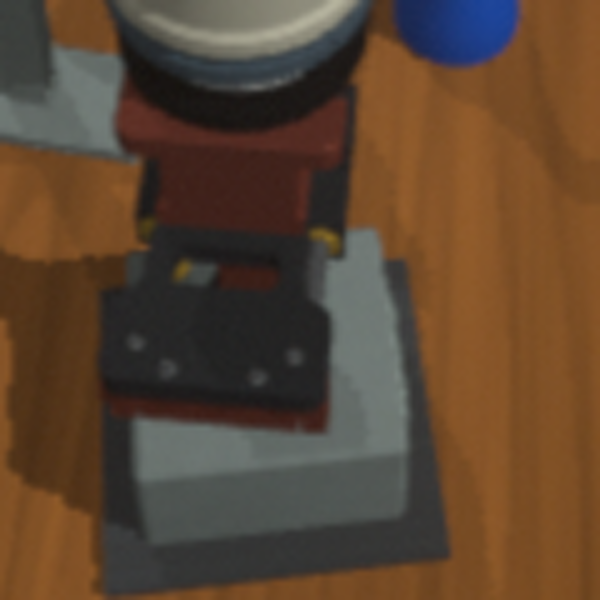

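View pics/side22.png

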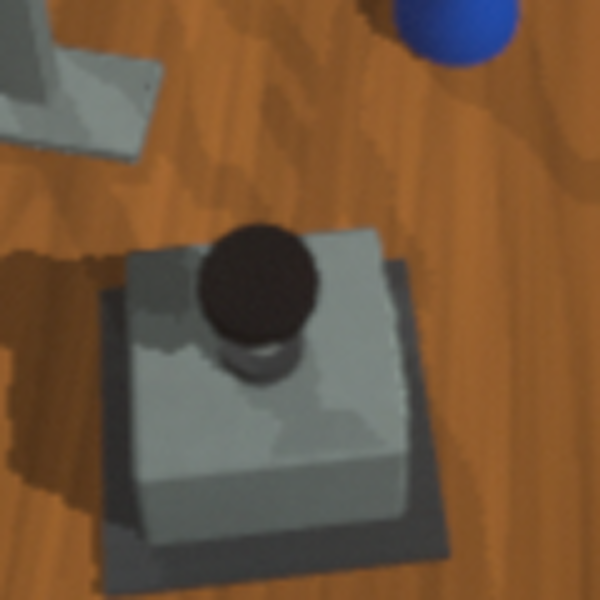

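View pics/w22.png

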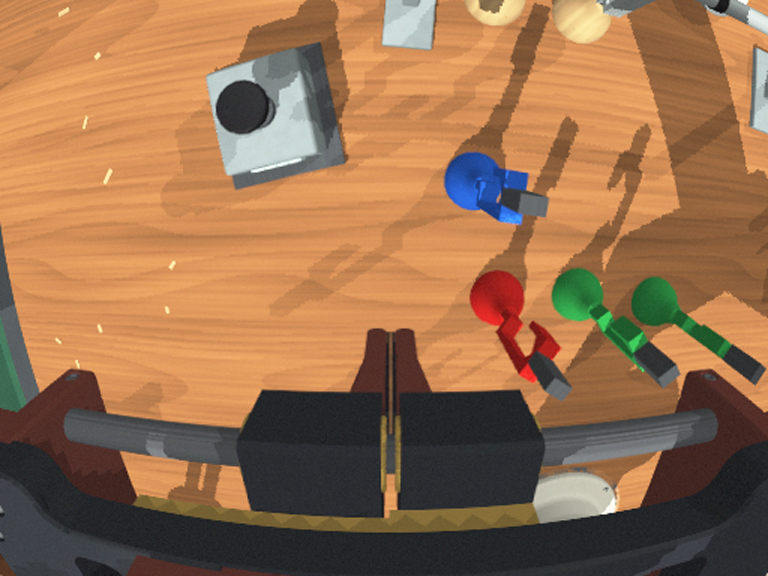

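View pics/top22.png

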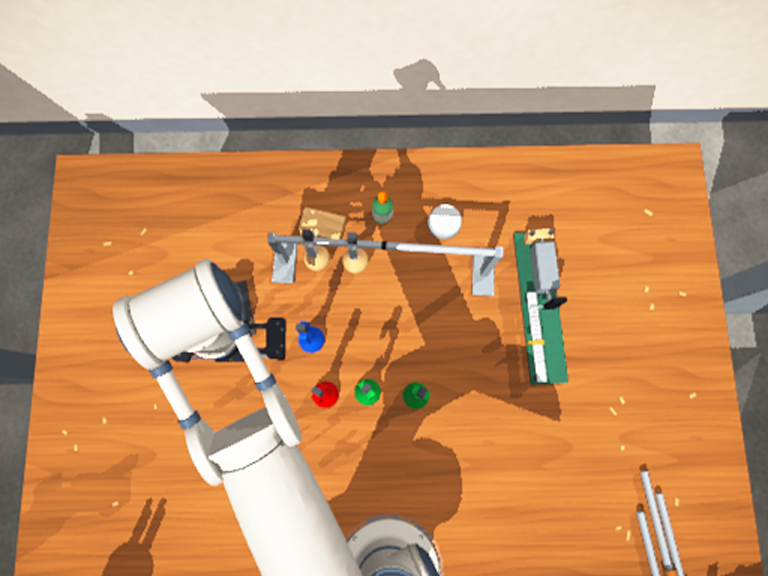

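On that press the force reached only 9.5 N and never met a hard stop, because the arm lags under load. So I can't be sure it was fully down. I'll press again until it bottoms out.

Run:
```python
from h import *
p=[.569,.366]; L=.182
r.reach([*p,.16+L],[180,0,0]); f0=r.sense()["contact_force"][2]
r.servo_line([*p,.095+L],speed=.08)
for z in np.arange(.093,.080,-.0012):
    r.servo_line([*p,z+L],speed=.03); st=r.sense(); f=st["contact_force"][2]-f0; print(round(z,4),round(f,2),round(st["tcp_pos"][2]-L,4))
    if f>22: break
r.wait(.3); st=r.sense(); print(st["contact_force"][2]-f0,st["tcp_pos"][2]-L)
r.servo_line([*p,.17+L],speed=.1)
r.reach([0.42,0.05,0.5],[180,0,0]); r.wait(.5)
s=r.snapshot("side"); crop(s,"side23",0,0,512,384,1.5)
s=r.snapshot("wrist"); crop(s,"w23",0,0,512,384,1.5)
print(r.sense()["clock"])
```

```text
0.093 12.88 0.0953
0.0918 16.37 0.0953
0.0906 20.53 0.0952
0.0894 23.96 0.0952
24.509671455605517 0.09518194679838843
78.9083
```

View pics/side23.png

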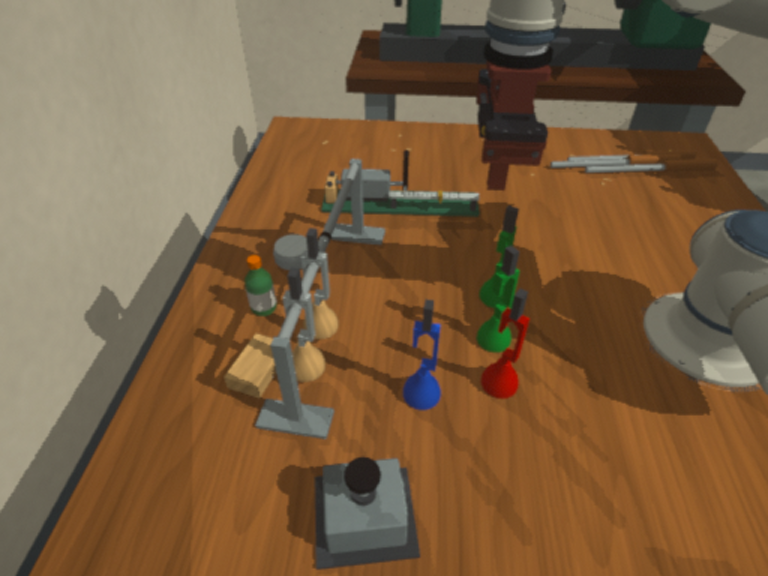

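View pics/w23.png

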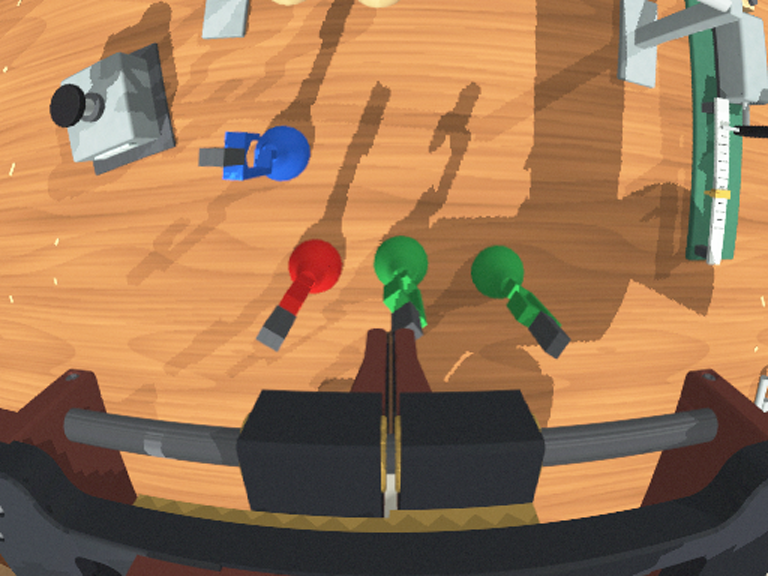

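The plunger bottomed out hard (24 N at 0.0952 m) and is back up. Both pendants hang left of the band, the gauge is home, and the bystanders haven't moved. Handing in.

Run:
```python
from station import r
r.hand_in(); print(r.sense()["clock"])
```

```text
the job is handed in; nothing more can be done
the job is handed in; nothing more can be done
```

I finished the whole job and handed it in at about 79 s of the 210 s allowed. `r.hand_in()` reports no verdict, so the results below are from my own checks.

- **Pendants on the rail:** The bench had two wooden pendants; the blue, red and two green ones were left alone. I hooked both to the right of the band. The second one swung after release and had stopped before I started the pull test.
- **Pull test:** I drew the handle out 80 mm, until the pointer was within about 1 mm of the index. I held it there about 2 s and returned it home. Afterwards the index was still on the same division.
- **Passed side:** Both pendants slid left of the band to about +0.065 m and +0.155 m. In the later pictures they hang upright and still.
- **Counter:** My first press reached only about 20 mm with no hard stop, so I pressed again. The second press bottomed out at 24 N, 22 mm down, and the plunger came back up.

In the last pictures the gauge is home and the glue, wax tin and offcut are where they started. No check failed apart from that first press. I saw no knocked pendant and no grip slackening.

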